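# Find the jig's loose bolt and hold its cap open

### The arm

A 6-joint arm with a two-finger parallel gripper is mounted at the origin on the work surface. World frame = base frame: x ahead of the robot, y to its left, z up, the work surface at z = 0. Lengths are in m, angles in rad, forces in N, time in s.
With the tool pointing down it reaches from about 0.275 to 1 m from the base axis. Payload 8.4 kg.
Tool frame: the origin (TCP) lies between the finger pads; the fingertips stand 14 mm ahead of it and the grasp point (between the pads) lies 5 mm behind it; z points along the fingers, x is the direction in which the jaws open and shut, and the axes are right-handed (so a half turn about z gives the same grasp; the last joint's range is limited). The gripper opens to 85 mm and grips with 20 to 120 N. Pads are 22 mm wide; open, the fingers measure 114 mm over their backs; the gripper's body (76 mm by 85 mm) begins 54 mm behind the grasp point. The pads swing forward as they close: fully open they stand 13 mm farther back than shut.
Start: joints at [1.15, 0.353, 1.633, -0, 1.155, -0.002], TCP at [0.254, 0.571, 0.245] pointing down, gripper open.
Joint ranges: [-2.63, 2.63], [-0.92, 2.1], [0.06, 2.66], [-1.3, 4.44], [0, 2.69], [-3.02, 3.02]. Speed limits (rad/s): [2.22, 2.22, 2.79, 3.14, 3.14, 3.14].

### API

Orientations are given as a unit quaternion [w, x, y, z].
In Python, from station import env gives the robot as it stands.
- The arm moves only by the tool jog_arm, never from a script. Its argument "plan" is text: rows parted by semicolons, each of 4 numbers parted by spaces: the shift along the tool's x, y, z in cm, then the turn about the tool's z in rad. In form: tx ty tz twist; .... A call has 1 to 8 rows; each row is the pose to reach, as a shift and turn from the pose commanded when the call began, along the tool's axes at that moment; what a row does not reach only later rows make up. A row lasts 1/8 s, in which the tool goes at most 62.5 mm and 10.7 degrees, less where a joint would pass 70% of its speed; a pose out of reach is approached as far as the arm can. A call with a gripper value outside its range is refused whole. "hand" is the gripper's target within -1 to 1 (fully open at 1, half-way at 0, shut at -1), set as the call begins (left out, the last holds). The fingers move at their own pace and stop on an object; "grip_force" is the grip in N (left out, the last holds). Time passes only in rows, so rows that repeat a pose let the fingers close. It gives the time, the measured TCP pose, the force and the opening at its end, in the units of the state.
- env.observe(): the state, without advancing time (a new reading comes with each control period).
- env.read_camera(name): name is "scene" or "top" or "wrist"; returns a dict with "img" (480x640x3 uint8, red, green, blue), "fovy" (degrees; the focal length in pixels is half the picture's height over the tangent of half this angle, whatever the lens; pixels are square), "cx", "cy" (the principal point, pixels), "world_to_cam" (4x4, takes a point from world to camera coordinates). Camera axes: x right, y down, z forward; pixel columns grow to the right and rows downward; lengths in m; the calibration is good to about 2 mm. The wrist camera is an equidistant fisheye: a pixel r from the principal point sees the ray r / f radians off the axis. A picture is of the moment at which its call begins. There is no depth.
- env.sign_off(): hands the job in, once; it reports no verdict.
The state is a dict: "t": time; "joint_pos": joint angles; "qd": joint speeds; "effort": joint torques, N m; "eef_pos": TCP position; "tcp_rot": TCP orientation; "ft_force": force on the tool from outside, world axes, zero at the start; "ft_torque": the same for the moment, N m; "width": finger opening in m.
Only numpy, scipy, OpenCV 4.12 (cv2) and the standard library are available. Lean on these libraries where they do the work, as an engineer would, in place of code of your own. Each camera call takes 0.05 s, during which the arm holds its last target.

### The job

Square up the jig so that its loose bolt can be tightened: first push the steel gauge plate square and flush into the inside corner of the two fences. Then tap the tops of the three fence bolts to find the loose one, which sinks and stays down, grip the tab of the hinged cap right behind that bolt and lift the cap at least 45 degrees open. Finish while holding the cap open like that for a colleague with the key: do not let go, do not open the other caps, leave the plate in its corner and the things lying around where they are.

Things in the scene. Friction and masses are not known exactly. Their poses are not given: they have to be found in the camera images.
- jig: Squaring jig, fixed to the bench, yaw up to 0.2 rad: black base 270 x 300 x 10 mm; origin: centre of its underside; x away from the robot, y left, z up. Two aluminium fences, tops 40 mm above the bench: long one at x 30 to 120, y -125 to 125 mm, face at x = 30 looking to -x; short one at x -125 to 30, y 100 to 125 mm, face at y = 100 looking to -y. Bolts stand in the long fence, caps behind them.
- corner (a point): Inside corner of the two fences, at the level of the base's top (10 mm above the bench), in the jig's axes; in the jig's frame x = 30, y = 100 mm.
- plate: Bare steel gauge plate 70 (x) x 110 (y) x 16 mm (z), about 0.4 kg, loose on the jig's base, clear of the fences. Origin: centre of its underside; axes along its edges, within 0.26 rad of the jig's. Pushed home, its +x side lies along the long fence and its +y side against the short fence: its origin is then 35 mm in x and 55 mm in y short of the corner.
- bolt_1_top (a point): Centre of the top of bolt 1 (farthest from the short fence), in the jig's frame at x = 46, y = -80 mm: round steel head 20 mm across, standing 12 mm above the fence top (52 mm above the bench) at first. Looks the same whether tight or loose.
- bolt_1 (a joint): How far bolt 1 has sunk (m): 0 at first, at most 0.008. A loose bolt sinks the whole 8 mm under a downward push of more than about 2 N and stays down; a tight one does not give (under 1.5 mm).
- hinge_1 (a point): Hinge of cap 1; the cap is right behind bolt 1 (same y): flap 36 x 36 x 8 mm, 70 g. This point: middle of the hinge axis (along jig y), at jig x = 108 mm, 44 mm above the bench. Shut, axes are the jig's; the flap spans x -40 to -4, z -4 to 4 mm. Grip tab 14 (x) x 10 (y) mm at x = -30, upright from z = 4 to 38 mm; pinch its upper 20 mm along y; it may pivot in the pads.
- cap_1 (a joint): Opening of cap 1 (rad): 0 shut, grows as its near (-x) edge is lifted up and back, stop at 1.2. It falls shut by its own weight when let go.
- bolt_2_top (a point): Centre of the top of bolt 2 (the middle one), in the jig's frame at x = 46, y = 0 mm: round steel head 20 mm across, standing 12 mm above the fence top (52 mm above the bench) at first. Looks the same whether tight or loose.
- bolt_2 (a joint): How far bolt 2 has sunk (m): 0 at first, at most 0.008. A loose bolt sinks the whole 8 mm under a downward push of more than about 2 N and stays down; a tight one does not give (under 1.5 mm).
- hinge_2 (a point): Hinge of cap 2; the cap is right behind bolt 2 (same y): flap 36 x 36 x 8 mm, 70 g. This point: middle of the hinge axis (along jig y), at jig x = 108 mm, 44 mm above the bench. Shut, axes are the jig's; the flap spans x -40 to -4, z -4 to 4 mm. Grip tab 14 (x) x 10 (y) mm at x = -30, upright from z = 4 to 38 mm; pinch its upper 20 mm along y; it may pivot in the pads.
- cap_2 (a joint): Opening of cap 2 (rad): 0 shut, grows as its near (-x) edge is lifted up and back, stop at 1.2. It falls shut by its own weight when let go.
- bolt_3_top (a point): Centre of the top of bolt 3 (nearest to the short fence), in the jig's frame at x = 46, y = 80 mm: round steel head 20 mm across, standing 12 mm above the fence top (52 mm above the bench) at first. Looks the same whether tight or loose.
- bolt_3 (a joint): How far bolt 3 has sunk (m): 0 at first, at most 0.008. A loose bolt sinks the whole 8 mm under a downward push of more than about 2 N and stays down; a tight one does not give (under 1.5 mm).
- hinge_3 (a point): Hinge of cap 3; the cap is right behind bolt 3 (same y): flap 36 x 36 x 8 mm, 70 g. This point: middle of the hinge axis (along jig y), at jig x = 108 mm, 44 mm above the bench. Shut, axes are the jig's; the flap spans x -40 to -4, z -4 to 4 mm. Grip tab 14 (x) x 10 (y) mm at x = -30, upright from z = 4 to 38 mm; pinch its upper 20 mm along y; it may pivot in the pads.
- cap_3 (a joint): Opening of cap 3 (rad): 0 shut, grows as its near (-x) edge is lifted up and back, stop at 1.2. It falls shut by its own weight when let go.
- spare_nut: Bystander: loose plain round nut, 20 mm across, 8 mm high, lying on the long fence between bolts 1 and 2 (not a bolt). Origin: centre of its underside.
- screwdriver: Bystander: screwdriver, 180 mm long, lying on the bench behind the long fence. Origin under its middle.
- step_block: Bystander: white stepped plastic block 60 x 60 x 36 mm behind the long fence. Origin: centre of its underside.
- tip_box: Bystander: blue box with clear lid, 85 x 120 x 70 mm, left of the jig. Origin: centre of its underside.
- dish: Bystander: flat clear dish, 90 mm across, 15 mm high, right of the jig. Origin: centre of its underside.
- beaker: Bystander: glass beaker, 70 mm across, 90 mm high, right of the jig. Origin: centre of its underside.
- tape_roll: Bystander: paper tape roll, 90 mm across, 20 mm high, left of the jig. Origin: centre of its underside.
Things that resemble listed ones, but are neither listed nor needed, are in the scene too. What is shaped like the plate but red or yellow is not meant.

How it is judged:
On the way, in this order (a step that is already met when the one before it is completed fails the run):
1. the gauge plate is square and flush in the fence corner (x of plate in the frame of corner between -0.038 and -0.03 m and y of plate in the frame of corner between -0.058 and -0.05 m and z of plate in the frame of corner below 0.004 m and angle between the x axis of plate and the x axis of jig, either way round below 0.03 rad), for 0.2 s.
2. the loose bolt has been tapped and has sunk (value of joint any of bolt_1, bolt_2, bolt_3 above 0.006 m), for 0.2 s.
At the end, for the whole second after the job is handed in: The plate is in the corner, within 3 mm of both fences and square to 0.03 rad; the loose bolt has sunk more than 6 mm, and the cap behind it is more than 0.7 rad open, still, and carried by the fingers (contact force over 0.2 N) (all of step 1 and ((value of joint bolt_1 above 0.006 m and value of joint cap_1 above 0.7 rad and velocity of joint cap_1 below 0.3 rad/s and contact force between the fingers and cap_1 above 0.2 N) or (value of joint bolt_2 above 0.006 m and value of joint cap_2 above 0.7 rad and velocity of joint cap_2 below 0.3 rad/s and contact force between the fingers and cap_2 above 0.2 N) or (value of joint bolt_3 above 0.006 m and value of joint cap_3 above 0.7 rad and velocity of joint cap_3 below 0.3 rad/s and contact force between the fingers and cap_3 above 0.2 N))); the arm keeps its last pose, push and grip.
It fails at once if the cap of a bolt that has not been found loose is opened (over 0.25 rad) ((value of joint cap_1 above 0.25 rad and value of joint bolt_1 below 0.006 m) or (value of joint cap_2 above 0.25 rad and value of joint bolt_2 below 0.006 m) or (value of joint cap_3 above 0.25 rad and value of joint bolt_3 below 0.006 m)).
It fails at once if something lying around is moved by more than 40 mm (distance of any of spare_nut, screwdriver, step_block, tip_box, dish, beaker, tape_roll from where it was at the start of the episode above 0.04 m).
It also fails if it takes over 64 s, if anything falls off the work surface, if the arm or the gripper's body presses on something with over 40 N, if the wrist force passes 120 N, or if a joint passes its speed limit or range.

## Working session

There is one attempt and no reset: what is moved stays moved. The work goes in short steps, Python scripts to look and compute and a tool call to move; the robot and the scene stay as the last step left them, time stands still between calls to the robot, and variables do not carry over. Pictures are saved under pics/ and viewed, and the job is handed in when it is done.

Besides the shell and the picture viewer there is one more tool, called after "Request:" as a command line: name --argument value ..., lists and objects as JSON in quotes. jog_arm: Moves the arm, as the interface text tells. Its arguments: {"type":"object","properties":{"plan":{"type":"string"},"hand":{"type":"number"},"grip_force":{"type":"number"}},"required":["plan"]}

```bash
mkdir -p pics; ls; python3 - <<'E'
from station import env
import cv2
print(env.observe())
for n in ["scene","top","wrist"]:
    c=env.read_camera(n); cv2.imwrite(f"pics/{n}0.png",c["img"][:,:,::-1]); print(n,c["fovy"],c["cx"],c["cy"],c["world_to_cam"])
E
```

```text
pics
{'t': 0.0, 'joint_pos': array([ 1.14961477e+00,  3.53656639e-01,  1.63411293e+00,  1.97578732e-05,
        1.15519337e+00, -2.39694182e-03]), 'qd': array([ 0.000385  ,  0.00194286, -0.00104784,  0.00135582, -0.00136772,
        0.00038154]), 'effort': array([-1.86406913e-03, -6.05262780e+01, -3.42055249e+01, -3.80608867e-05,
        9.53369978e-03, -3.77385027e-05]), 'eef_pos': array([0.25396837, 0.57058917, 0.24456544]), 'tcp_rot': array([ 3.64214795e-04,  8.38646837e-01,  5.44675144e-01, -5.80386870e-04]), 'ft_force': array([-0.19485191,  0.51871205, -0.35850916]), 'ft_torque': array([-0.0008758, -0.0156464,  0.0351364]), 'width': 0.08547069930363481}
scene 45.098681221510134 317.17777445664603 232.76114489877497 [[ 0.27463961  0.96121991  0.0250873  -0.16127923]
 [ 0.53662115 -0.13156936 -0.83350299 -0.23074584]
 [-0.79787895  0.24237531 -0.55194509  1.79837705]
 [ 0.          0.          0.          1.        ]]
top 48.539821415880574 320.0831763285411 241.9250169152194 [[ 0.00262421 -0.99996983 -0.00731052  0.00756413]
 [-0.99737487 -0.00208824 -0.07238096  0.53398721]
 [ 0.07236351  0.00748127 -0.99735027  1.09671002]
 [ 0.          0.          0.          1.        ]]
wrist 65.70646984690485 322.1767308120878 239.04420967599492 [[ 0.40739812  0.91324956 -0.00142076 -0.62444485]
 [ 0.86785628 -0.38666298  0.31195708 -0.0413442 ]
 [ 0.28434531 -0.12832375 -0.95009513  0.37964534]
 [ 0.          0.          0.          1.        ]]
```

View pics/top0.png

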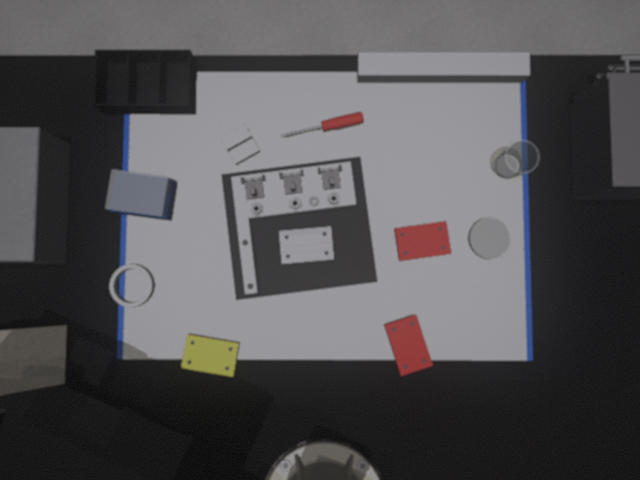

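View pics/scene0.png

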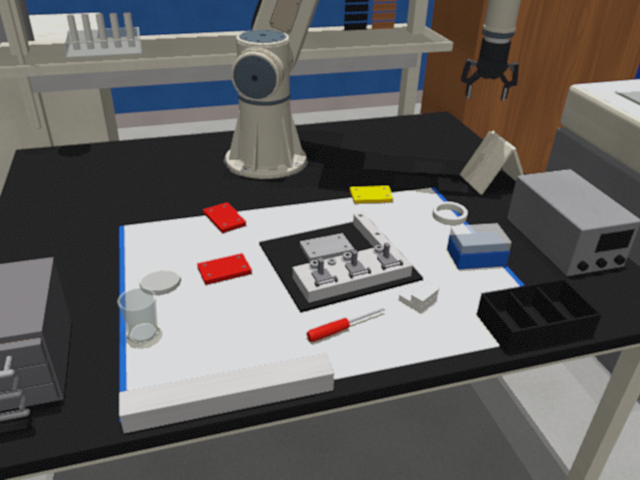

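View pics/wrist0.png

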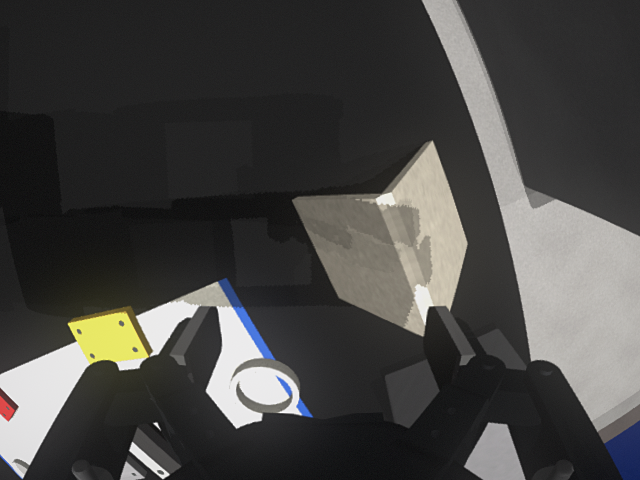

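Plate candidates in the top view: grey plate on the jig's base (306,245), red ones (422,240) and (408,345), yellow (210,354). Only the grey one, bare steel and on the base, fits. Bolt candidates: (257,208), (295,203) and (334,198). The ring at (314,201) is the spare nut. I'll check this in a close crop.

```bash
cat > h.py <<'E'
import numpy as np, cv2
from scipy.optimize import least_squares
from scipy.spatial.transform import Rotation as R
def K(c):
    f=240/np.tan(np.radians(c["fovy"]/2)); return f,c["cx"],c["cy"]
def proj(c,P):
    P=np.atleast_2d(P); T=np.array(c["world_to_cam"]); Q=P@T[:3,:3].T+T[:3,3]; f,cx,cy=K(c)
    return np.c_[cx+f*Q[:,0]/Q[:,2], cy+f*Q[:,1]/Q[:,2]]
def projw(c,P):
    P=np.atleast_2d(P); T=np.array(c["world_to_cam"]); Q=P@T[:3,:3].T+T[:3,3]; f,cx,cy=K(c)
    r=np.hypot(Q[:,0],Q[:,1]); th=np.arctan2(r,Q[:,2]); s=f*th/np.maximum(r,1e-9)
    return np.c_[cx+s*Q[:,0], cy+s*Q[:,1]]
def unproj(c,uv,z,fish=False):
    uv=np.atleast_2d(np.float64(uv)); T=np.array(c["world_to_cam"]); f,cx,cy=K(c)
    d=np.c_[(uv[:,0]-cx)/f,(uv[:,1]-cy)/f]
    if fish:
        r=np.hypot(d[:,0],d[:,1]); d=d*(np.sin(r)/r)[:,None]; d=np.c_[d,np.cos(r)]
    else: d=np.c_[d,np.ones(len(d))]
    Rm=T[:3,:3]; o=-Rm.T@T[:3,3]; w=d@Rm
    return o+w*((z-o[2])/w[:,2])[:,None]
def jw(p,P):  # jig/plate pose (x,y,yaw) local->world
    P=np.atleast_2d(P); c,s=np.cos(p[2]),np.sin(p[2])
    return np.c_[p[0]+c*P[:,0]-s*P[:,1],p[1]+s*P[:,0]+c*P[:,1],P[:,2]]
E
python3 - <<'E'
import cv2
a=cv2.imread("pics/top0.png")[150:305,215:385]; cv2.imwrite("pics/topc.png",cv2.resize(a,None,fx=4.5,fy=3.85 if 0 else 4.5,interpolation=cv2.INTER_CUBIC)[:600])
a=cv2.imread("pics/top0.png")[150:280,215:385]; cv2.imwrite("pics/topc.png",cv2.resize(a,None,fx=4.5,fy=4.5,interpolation=cv2.INTER_CUBIC))
a=cv2.imread("pics/scene0.png")[205:315,255:425]; cv2.imwrite("pics/scc.png",cv2.resize(a,None,fx=4.5,fy=4.5,interpolation=cv2.INTER_CUBIC))
E
```

```text
(no output)
```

View pics/topc.png

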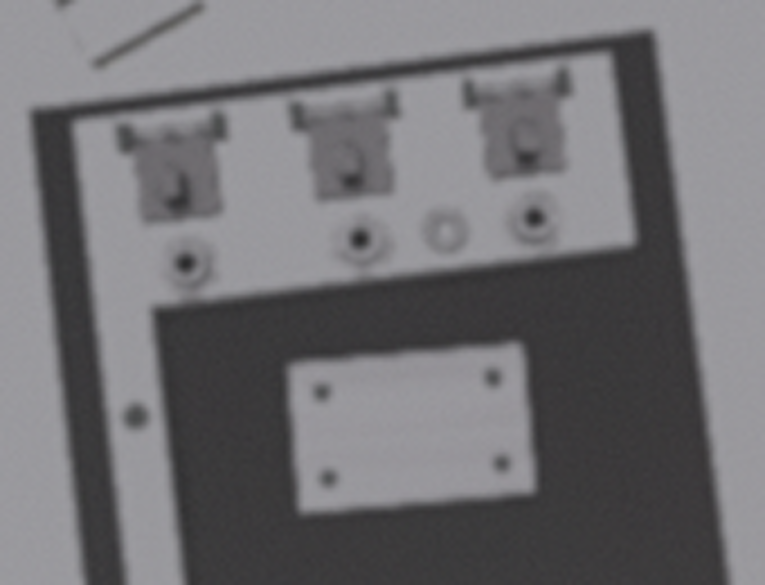

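View pics/scc.png

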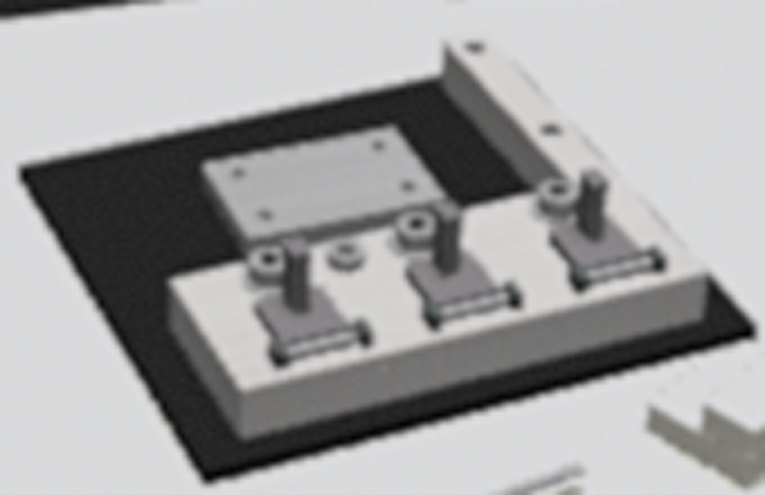

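```bash
python3 - <<'E'
from h import *
from station import env
c=env.read_camera("top"); s=env.read_camera("scene")
def crop(p,ox,oy): return (np.float64(p)+.5)/4.5-.5+np.array([ox,oy])
T=crop([(187,263),(361,239),(535,217),(32,110),(654,32),(611,52),(637,245),(157,311)],215,150)
L=np.array([(46,80,52),(46,0,52),(46,-80,52),(135,150,10),(135,-150,10),(120,-125,40),(30,-125,40),(30,100,40)])/1000.
S=crop([(268,262),(417,227),(557,193),(22,172),(206,478),(752,328)],255,205)
LS=np.array([(46,-80,52),(46,0,52),(46,80,52),(-135,-150,10),(135,-150,10),(135,150,10)])/1000.
def fit(r): 
    o=least_squares(r,[.45,0,0],x_scale=[.01,.01,.01],loss='soft_l1'); return o
ft=lambda p:(proj(c,jw(p,L))-T).ravel()
fs=lambda p:(proj(s,jw(p,LS))-S).ravel()
for n,f in (("top",ft),("scene",fs),("both",lambda p:np.r_[ft(p),fs(p)])):
    o=fit(f); print(n,o.x.round(4)); print(f(o.x).round(1).reshape(-1,2).tolist())
jig=o.x
PT=crop([(287,362),(524,343),(537,493),(299,516)],215,150)
LP=np.array([(35,55,26),(35,-55,26),(-35,-55,26),(-35,55,26)])/1000.
PS=crop([(205,162),(397,127),(245,245)],255,205); LPS=np.array([(-35,-55,26),(-35,55,26),(35,-55,26)])/1000.
gt=lambda p:(proj(c,jw(p,LP))-PT).ravel()
gs=lambda p:(proj(s,jw(p,LPS))-PS).ravel()
for n,f in (("top",gt),("scene",gs),("both",lambda p:np.r_[gt(p),gs(p)])):
    o=fit(f); print(n,o.x.round(4)); print(f(o.x).round(1).reshape(-1,2).tolist())
pl=o.x
a=jig[2]; Rm=np.array([[np.cos(a),np.sin(a)],[-np.sin(a),np.cos(a)]])
print("plate in jig",Rm@(pl[:2]-jig[:2]),pl[2]-a)
np.save("jig.npy",jig);np.save("plate.npy",pl)
E
```

```text
top [0.5653 0.054  0.1326]
[[0.1, 0.3], [0.2, 0.5], [0.3, 0.3], [-0.5, 0.2], [0.5, -0.7], [0.1, 0.1], [0.1, -0.2], [-1.2, -0.8]]
scene [0.5729 0.0532 0.1366]
[[0.2, 0.2], [-0.1, 0.1], [0.2, 0.0], [-1.9, -0.8], [-0.4, -0.0], [1.8, -0.2]]
both [0.5664 0.0543 0.1328]
[[-0.0, -0.3], [0.0, -0.0], [0.1, -0.2], [-0.6, -0.3], [0.3, -1.2], [-0.1, -0.4], [-0.0, -0.7], [-1.3, -1.3], [-0.3, -1.6], [-0.6, -1.6], [-0.3, -1.5], [-1.9, -2.5], [-1.0, -2.3], [1.0, -1.8]]
top [0.5274 0.0379 0.0892]
[[0.1, 0.4], [-0.1, 0.0], [-0.1, 0.1], [0.1, -0.5]]
scene [0.5341 0.0377 0.0602]
[[-0.3, 0.4], [-0.0, 0.6], [0.3, -1.5]]
both [0.5283 0.0382 0.0834]
[[0.0, -0.2], [-0.2, -0.2], [-0.3, -0.2], [-0.1, -1.0], [-0.8, -0.6], [-1.1, -0.9], [0.3, -2.8]]
plate in jig [-0.0399032 -0.0109032] -0.049356252575430845
```

```bash
cat >> h.py <<'E'
def cur(env):
    o=env.observe(); q=o["tcp_rot"]; Rt=R.from_quat([q[1],q[2],q[3],q[0]]).as_matrix(); return o,o["eef_pos"],Rt
def plan(env,jig,jx,jy,z,rel):
    """tool cmd to reach jig xy (m), z world, tool-x heading rel to jig x"""
    o,p,Rt=cur(env); tgt=jw(jig,[jx,jy,z])[0]; d=Rt.T@(tgt-p)*100
    a=np.arctan2(Rt[1,0],Rt[0,0]); tw=-((jig[2]+rel-a+np.pi)%(2*np.pi)-np.pi)
    print("t",round(o["t"],2),"pos",p.round(4),"tilt z",Rt[:,2].round(3),"a",a.round(3),"w",round(o["width"],4),"f",o["ft_force"].round(1))
    c,s=np.cos(jig[2]),np.sin(jig[2]); q=p[:2]-jig[:2]; print("TCP in jig",(c*q[0]+s*q[1]).round(4),(-s*q[0]+c*q[1]).round(4),"rel",round(a-jig[2],3))
    print("cmd cm",d.round(2),"twist",round(tw,3))
E
python3 - <<'E'
from h import *
from station import env
plan(env,np.load("jig.npy"),-.12,-.011,.22,np.pi/2)
E
```

```text
t 0.25 pos [0.2541 0.5708 0.2449] tilt z [-0.    -0.001 -1.   ] a 1.152 w 0.0853 f [ 0.4  0.7 -0. ]
TCP in jig -0.2412 0.5533 rel 1.019
cmd cm [-41.71  39.89   2.52] twist -0.552
```

Request:
jog_arm --plan "-41.7 39.9 2.5 -0.55;-41.7 39.9 2.5 -0.55;-41.7 39.9 2.5 -0.55;-41.7 39.9 2.5 -0.55;-41.7 39.9 2.5 -0.55;-41.7 39.9 2.5 -0.55;-41.7 39.9 2.5 -0.55;-41.7 39.9 2.5 -0.55" --hand 0

```text
t: 1.25
eef_pos: [0.4234, 0.0989, 0.2239]
tcp_rot: [0.0, 0.659, 0.752, 0.0]
ft_force: [0.7, 0.4, 0.6]
width: 0.0426
```

```bash
python3 - <<'E'
from h import *
from station import env
plan(env,np.load("jig.npy"),-.12,-.011,.22,np.pi/2)
c=env.read_camera("wrist"); cv2.imwrite("pics/w1.png",c["img"][:,:,::-1])
E
```

```text
t 1.25 pos [0.4234 0.0989 0.2239] tilt z [ 0.001  0.    -1.   ] a 1.702 w 0.0426 f [0.7 0.4 0.6]
TCP in jig -0.1358 0.0632 rel 1.569
cmd cm [-7.42  1.59  0.39] twist -0.001
```

View pics/w1.png

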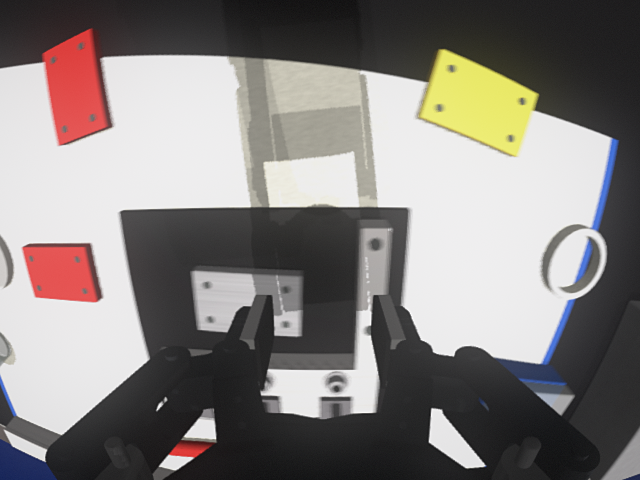

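```bash
python3 - <<'E'
import cv2
a=cv2.imread("pics/w1.png")[200:345,115:315]; cv2.imwrite("pics/w1a.png",cv2.resize(a,None,fx=4,fy=4,interpolation=cv2.INTER_CUBIC))
a=cv2.imread("pics/w1.png")[200:420,255:415]; cv2.imwrite("pics/w1b.png",cv2.resize(a,None,fx=2.7,fy=2.7,interpolation=cv2.INTER_CUBIC))
E
```

```text
(no output)
```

View pics/w1a.png

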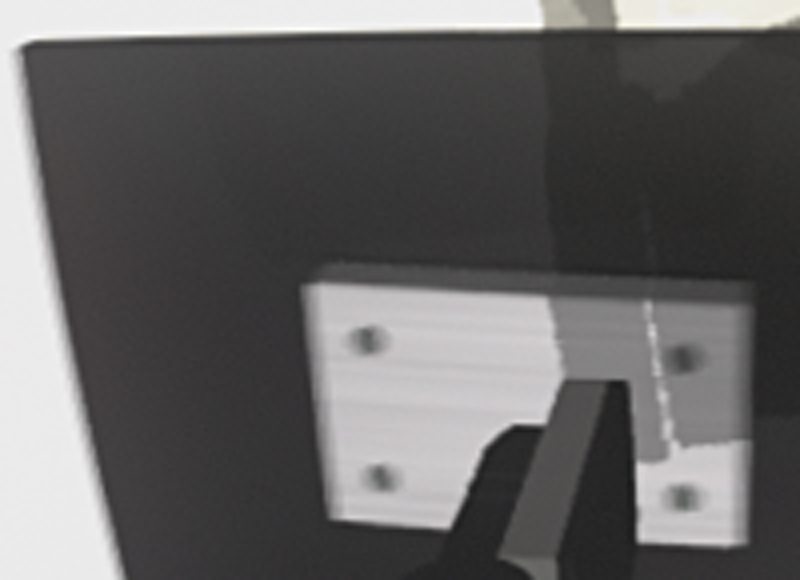

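View pics/w1b.png

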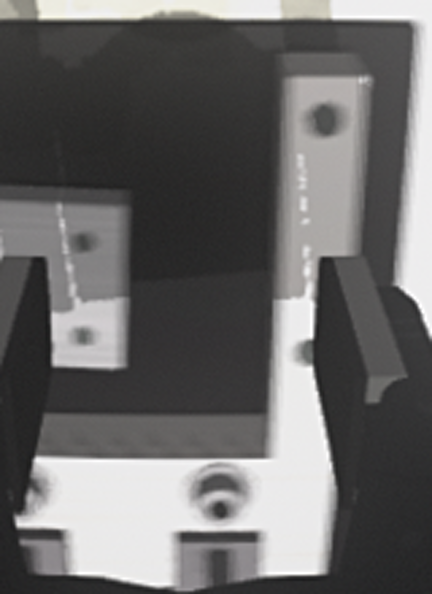

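```bash
python3 - <<'E'
from h import *
from station import env
c=env.read_camera("wrist")
cv2.imwrite("pics/w2.png",c["img"][:,:,::-1])
print(np.abs(c["img"].astype(int)-cv2.imread("pics/w1.png")[:,:,::-1]).mean())
A=lambda p:(np.float64(p)+.5)/4-.5+np.array([115,200])
B=lambda p:(np.float64(p)+.5)/2.7-.5+np.array([255,200])
W=np.r_[A([(25,45)]),B([(283,75),(371,78),(413,25),(270,457),(220,490)])]
LW=np.array([(-135,-150,10),(-125,100,40),(-125,125,40),(-135,150,10),(30,100,40),(46,80,52)])/1000.
f=lambda p:(projw(c,jw(p,LW))-W).ravel()
o=least_squares(f,[.56,.05,.13]);j=o.x;print(j.round(4),f(j).round(1).reshape(-1,2).tolist())
WP=A([(304,283),(752,305),(332,518),(747,547)]); LP=np.array([(-35,-55,26),(-35,55,26),(35,-55,26),(35,55,26)])/1000.
g=lambda p:(projw(c,jw(p,LP))-WP).ravel()
o=least_squares(g,[.56,.05,.13]);p=o.x;print(p.round(4),g(p).round(1).reshape(-1,2).tolist())
d=p[:2]-j[:2];a=j[2];print("in jig",np.cos(a)*d[0]+np.sin(a)*d[1],-np.sin(a)*d[0]+np.cos(a)*d[1],p[2]-a)
plan(env,j,-.11,-.011,.1,np.pi/2)
np.save("jigw.npy",j)
E
```

```text
10.284388020833333
[0.5698 0.0443 0.1278] [[-3.1, -0.5], [2.1, -0.9], [-2.5, -1.8], [2.6, -0.8], [0.3, 0.0], [-0.2, 6.7]]
[0.5322 0.0287 0.0875] [[1.2, -0.6], [-1.0, -0.3], [0.9, 0.5], [-0.9, 0.3]]
in jig -0.039263398880772446 -0.010611324936033084 -0.040280864669053854
t 1.35 pos [0.4242 0.0959 0.2236] tilt z [ 0.001 -0.001 -1.   ] a 1.696 w 0.0427 f [-0.4 -0.1  0.2]
TCP in jig -0.1378 0.0698 rel 1.568
cmd cm [-8.05  2.79 12.38] twist -0.002
```

Request:
jog_arm --plan "-8 2 2 0;-8 2 2 0;-8 2 2 0;-8 2 2 0;-8 2 2 0;-8 2 2 0"

```text
t: 2.1
eef_pos: [0.4531, 0.0249, 0.2039]
tcp_rot: [0.0, 0.659, 0.752, 0.0]
ft_force: [0.1, -0.7, 0.1]
width: 0.0427
```

```bash
python3 - <<'E'
from h import *
from station import env
plan(env,np.load("jig.npy"),-.12,-.011,.22,np.pi/2)
c=env.read_camera("wrist"); cv2.imwrite("pics/w3.png",c["img"][:,:,::-1])
cv2.imwrite("pics/w3a.png",cv2.resize(c["img"][180:420,160:480,::-1],None,fx=2.5,fy=2.5,interpolation=cv2.INTER_CUBIC))
import pickle; pickle.dump(c,open("w3.pkl","wb"))
plan(env,np.load("jig.npy"),-.12,-.011,.22,np.pi/2)
E
```

```text
t 2.1 pos [0.4531 0.0249 0.2039] tilt z [ 0.  0. -1.] a 1.703 w 0.0427 f [ 0.1 -0.7  0.1]
TCP in jig -0.1162 -0.0142 rel 1.57
cmd cm [ 0.32 -0.38 -1.61] twist -0.0
t 2.15 pos [0.4531 0.0247 0.2038] tilt z [ 0.  0. -1.] a 1.703 w 0.043 f [-0.4  0.1  0.9]
TCP in jig -0.1162 -0.0143 rel 1.57
cmd cm [ 0.33 -0.38 -1.62] twist -0.001
```

View pics/w3a.png

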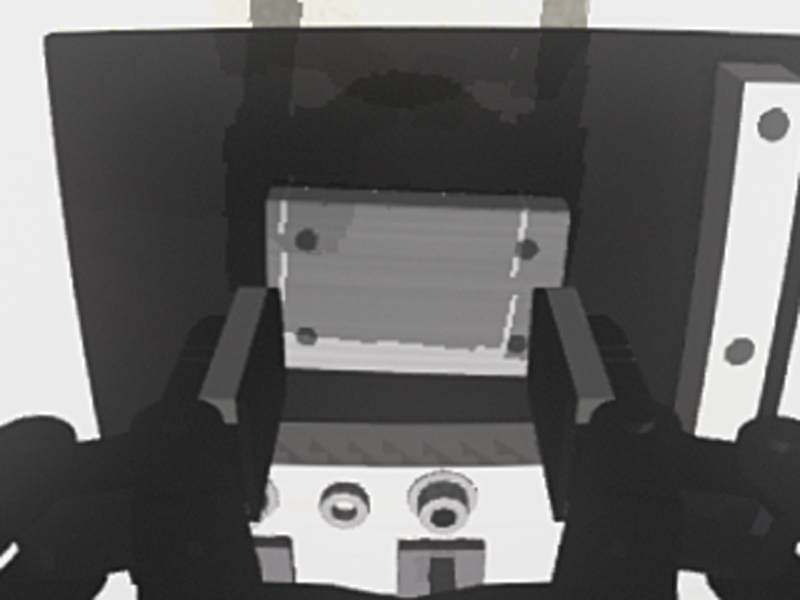

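```bash
python3 - <<'E'
from h import *
import pickle
from station import env
c=pickle.load(open("w3.pkl","rb"))
T=c["world_to_cam"]; print("cam at",-T[:3,:3].T@T[:3,3])
A=lambda p:(np.float64(p)+.5)/2.5-.5+np.array([160,180])
W=A([(46,36),(743,80),(443,511),(285,463),(540,467),(699,420)])
def f(p):
    L=np.array([(-135,-150,10),(-125,100,40),(46,0,52),(30,p[3]*1000,40),(30,p[4]*1000,40),(p[5]*1000,100,40)])/1000.
    return (projw(c,jw(p,L))-W).ravel()
o=least_squares(f,[.56,.05,.13,-.05,.03,.02]);j=o.x;print(j.round(4),f(j).round(1).reshape(-1,2).tolist())
WP=A([(267,201),(568,211),(300,368),(515,375)])
def g(p):
    L=np.array([(-35,-55,26),(-35,55,26),(35,p[3]*1000,26),(35,p[4]*1000,26)])/1000.
    return (projw(c,jw(p,L))-WP).ravel()
o=least_squares(g,[.56,.05,.13,-.05,.03]);p=o.x;print(p.round(4),g(p).round(1).reshape(-1,2).tolist())
d=p[:2]-j[:2];a=j[2];print("in jig",np.cos(a)*d[0]+np.sin(a)*d[1],-np.sin(a)*d[0]+np.cos(a)*d[1],p[2]-a)
np.save("jigw.npy",j[:3])
j0=np.load("jig.npy")
print((projw(c,jw(j0,[[-.135,-.15,.01],[-.125,.1,.04],[.046,0,.052],[.03,0,.04]]))-[160,180])*2.5)
plan(env,j[:3],-.105,-.011,.08,np.pi/2)
E
```

```text
cam at [0.37508893 0.0139575  0.33192457]
[ 0.5679  0.0544  0.1303 -0.0623  0.0377  0.0117] [[-1.6, -0.7], [1.2, -0.1], [0.5, 2.1], [-0.0, 0.5], [-0.0, -1.1], [-0.3, -0.0]]
[ 0.5303  0.0375  0.0943 -0.0427  0.0405] [[-1.3, -0.4], [1.3, -0.2], [-0.0, 0.6], [-0.0, 0.4]]
in jig -0.0394925248134677 -0.011907493472382591 -0.03605585098630751
[[ 40.51776794  30.39291363]
 [745.12367375  74.07601488]
 [444.02625241 512.61867158]
 [443.80806966 462.31178969]]
t 2.15 pos [0.4531 0.0247 0.2038] tilt z [ 0.  0. -1.] a 1.703 w 0.043 f [-0.4  0.1  0.9]
TCP in jig -0.1176 -0.0145 rel 1.573
cmd cm [ 0.35  1.26 12.38] twist 0.002
```

Request:
jog_arm --plan "0.35 1.2 6 0;0.35 1.2 12 0;0.35 1.2 15 0;0.35 1.2 17 0;0.35 1.2 17.6 0;0.35 1.2 17.6 0"

```text
t: 2.9
eef_pos: [0.4647, 0.0293, 0.0278]
tcp_rot: [-0.0, 0.659, 0.752, -0.0]
ft_force: [0.5, -0.7, 0.3]
width: 0.0426
```

```bash
python3 - <<'E'
from h import *
from station import env
np.save("jig.npy",[.567,.0543,.132])
plan(env,np.load("jig.npy"),-.105,-.011,.028,np.pi/2)
c=env.read_camera("wrist"); cv2.imwrite("pics/w4.png",c["img"][:,:,::-1])
s=env.read_camera("scene"); cv2.imwrite("pics/s4.png",cv2.resize(s["img"][195:315,255:425,::-1],None,fx=4.5,fy=4.5,interpolation=cv2.INTER_CUBIC))
E
```

```text
t 2.9 pos [0.4647 0.0293 0.0278] tilt z [-0. -0. -1.] a 1.702 w 0.0426 f [ 0.5 -0.7  0.3]
TCP in jig -0.1047 -0.0113 rel 1.57
cmd cm [ 0.03 -0.03 -0.02] twist -0.001
```

View pics/w4.png

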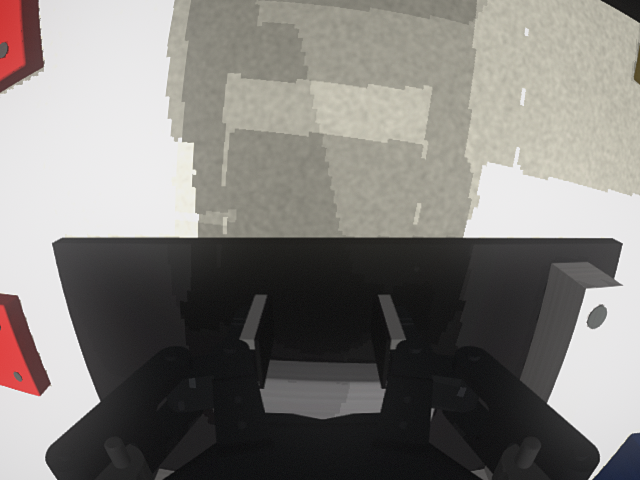

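View pics/s4.png

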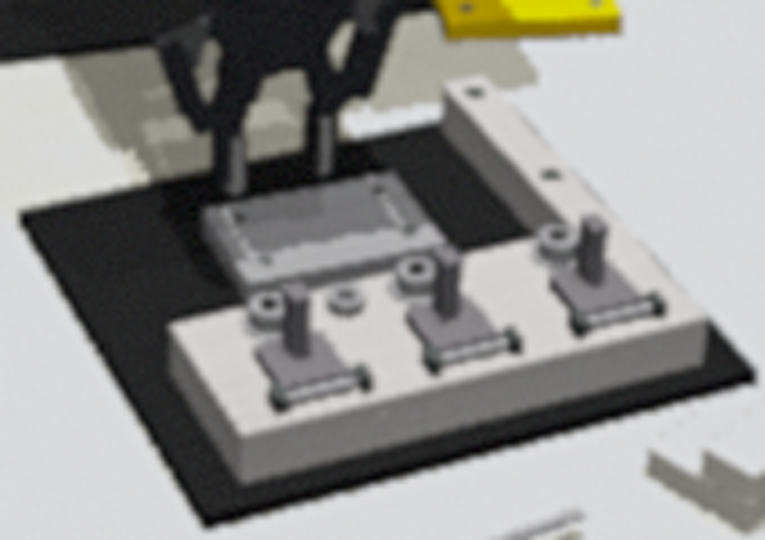

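Request:
jog_arm --plan "0 1 0 0;0 1.7 0 0;0 2.4 0 0;0 3.1 0 0;0 3.7 0 0;0 4.2 0 0;0 4.6 0 0;0 4.6 0 0"

```text
t: 4.0
eef_pos: [0.511, 0.0352, 0.0277]
tcp_rot: [0.0, 0.659, 0.752, 0.0]
ft_force: [0.3, -0.2, 0.1]
width: 0.043
```

```bash
python3 - <<'E'
from h import *
from station import env
plan(env,np.load("jig.npy"),-.051,-.011,.028,np.pi/2)
c=env.read_camera("wrist"); cv2.imwrite("pics/w5.png",c["img"][:,:,::-1])
s=env.read_camera("scene"); cv2.imwrite("pics/s5.png",cv2.resize(s["img"][195:315,255:425,::-1],None,fx=4.5,fy=4.5,interpolation=cv2.INTER_CUBIC))
E
```

```text
t 4.0 pos [0.511  0.0352 0.0277] tilt z [ 0.001  0.    -1.   ] a 1.702 w 0.043 f [ 0.3 -0.2  0.1]
TCP in jig -0.0581 -0.0115 rel 1.57
cmd cm [ 0.05  0.71 -0.03] twist -0.001
```

View pics/s5.png

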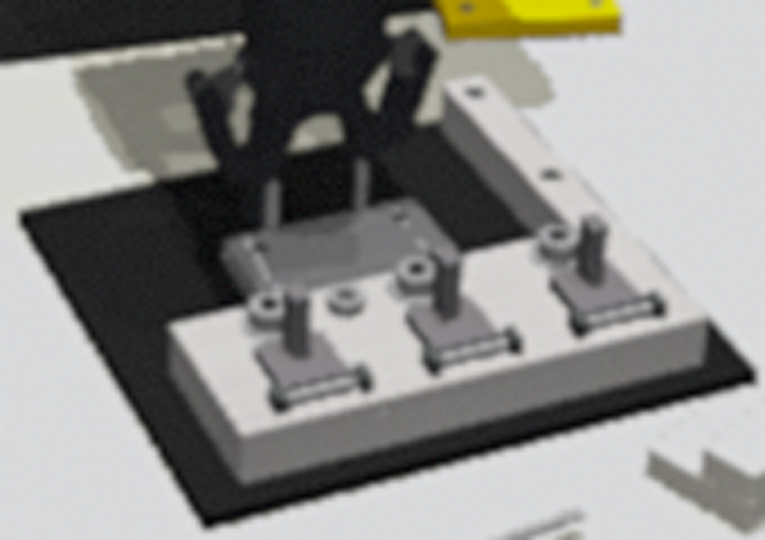

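Request:
jog_arm --plan "0 0.3 0 0;0 0.6 0 0;0 0.7 0 0;0 0.8 0 0;0 0.8 0 0"

```text
t: 4.72
eef_pos: [0.5182, 0.0362, 0.0276]
tcp_rot: [0.0, 0.659, 0.752, 0.0]
ft_force: [-1.4, -0.1, 0.3]
width: 0.0429
```

```bash
python3 - <<'E'
from h import *
from station import env
plan(env,np.load("jig.npy"),-.051,-.011,.028,np.pi/2)
s=env.read_camera("scene"); cv2.imwrite("pics/s6.png",cv2.resize(s["img"][195:315,255:425,::-1],None,fx=4.5,fy=4.5,interpolation=cv2.INTER_CUBIC))
E
```

```text
t 4.72 pos [0.5182 0.0362 0.0276] tilt z [ 0.  0. -1.] a 1.702 w 0.0429 f [-1.4 -0.1  0.3]
TCP in jig -0.0507 -0.0115 rel 1.57
cmd cm [ 0.05 -0.03 -0.04] twist -0.001
```

View pics/s6.png

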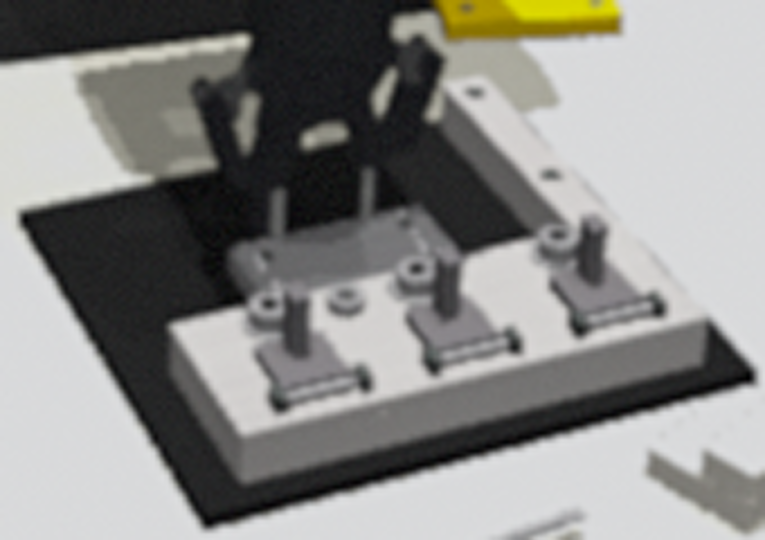

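Request:
jog_arm --plan "0 0.1 0 0;0 0.2 0 0;0 0.3 0 0;0 0.3 0 0"

```text
t: 5.28
eef_pos: [0.5185, 0.0364, 0.0272]
tcp_rot: [-0.002, 0.659, 0.752, -0.002]
ft_force: [-9.7, -1.2, 7.0]
width: 0.0426
```

Request:
jog_arm --plan "0 -1.5 0 0;0 -2 -2 0;-4 -2 -5 0;-8.5 0 -5 0;-8.5 3 -5 0;-8.5 4.3 -5 0;-8.5 4.3 -5 0;-8.5 4.3 -5 0" --hand -1

```text
t: 6.28
eef_pos: [0.5735, -0.0415, 0.0772]
tcp_rot: [-0.001, 0.659, 0.752, -0.001]
ft_force: [-0.3, -0.7, 0.2]
width: -0.0001
```

```bash
python3 - <<'E'
from h import *
from station import env
plan(env,np.load("jig.npy"),-.005,-.097,.028,np.pi/2)
c=env.read_camera("wrist"); cv2.imwrite("pics/w7.png",c["img"][:,:,::-1])
c=env.read_camera("top"); cv2.imwrite("pics/t7.png",cv2.resize(c["img"][145:305,215:385,::-1],None,fx=3.7,fy=3.7,interpolation=cv2.INTER_CUBIC))
s=env.read_camera("scene"); cv2.imwrite("pics/s7.png",cv2.resize(s["img"][195:315,255:425,::-1],None,fx=4.5,fy=4.5,interpolation=cv2.INTER_CUBIC))
E
```

```text
t 6.28 pos [ 0.5735 -0.0415  0.0772] tilt z [-0.002  0.    -1.   ] a 1.703 w -0.0001 f [-0.3 -0.7  0.2]
TCP in jig -0.0062 -0.0958 rel 1.571
cmd cm [-0.12  0.13  4.92] twist 0.0
```

View pics/s7.png

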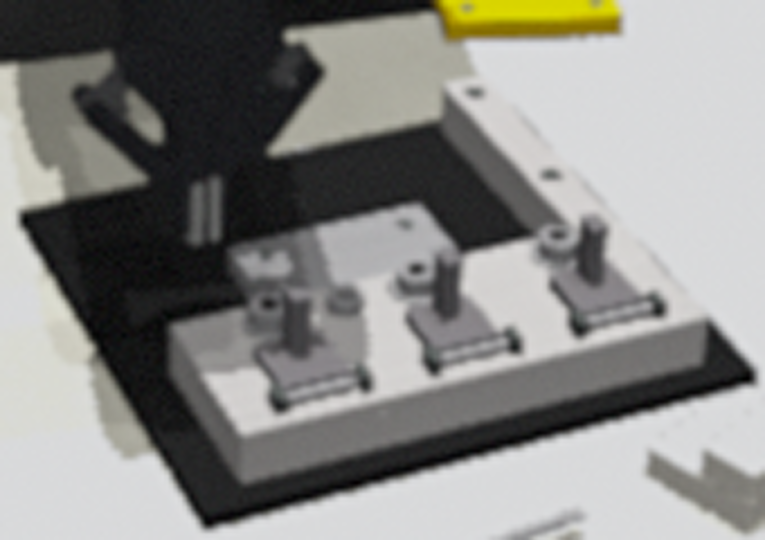

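View pics/w7.png

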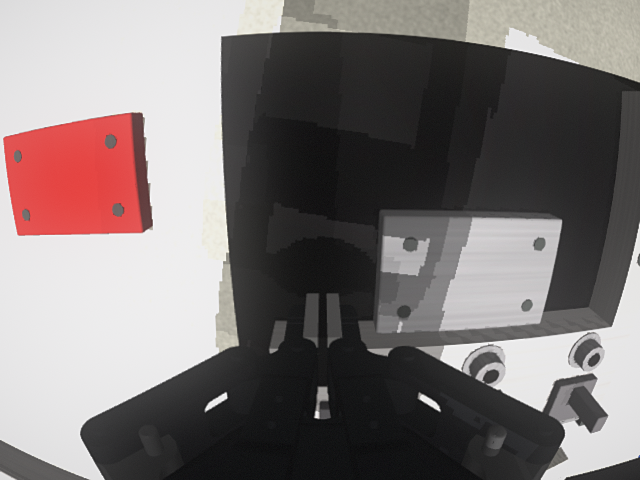

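View pics/t7.png

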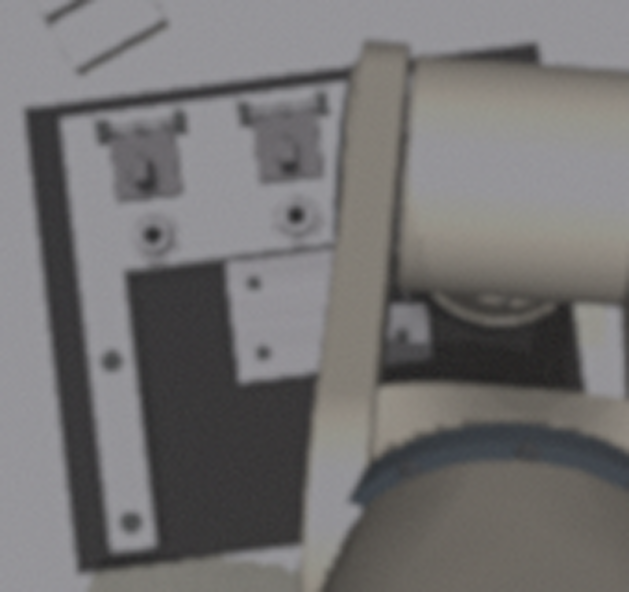

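Request:
jog_arm --plan "0 0.1 2.5 0;0 0.1 4.5 0;0 0.1 4.9 0;0 0.1 4.9 0;1 0.1 4.9 0;2 0.1 4.9 0;3 0.1 4.9 0;3 0.1 4.9 0"

```text
t: 7.42
eef_pos: [0.5719, -0.0111, 0.0289]
tcp_rot: [-0.0, 0.659, 0.752, 0.0]
ft_force: [0.3, 0.5, -0.9]
width: -0.0001
```

```bash
python3 - <<'E'
from h import *
from station import env
plan(env,np.load("jig.npy"),-.005,-.020,.028,np.pi/2)
c=env.read_camera("wrist"); cv2.imwrite("pics/w8.png",c["img"][:,:,::-1])
s=env.read_camera("scene"); cv2.imwrite("pics/s8.png",cv2.resize(s["img"][195:315,255:425,::-1],None,fx=4.5,fy=4.5,interpolation=cv2.INTER_CUBIC))
E
```

```text
t 7.42 pos [ 0.5719 -0.0111  0.0289] tilt z [ 0.  0. -1.] a 1.703 w -0.0001 f [ 0.3  0.5 -0.9]
TCP in jig -0.0038 -0.0655 rel 1.571
cmd cm [ 4.55 -0.12  0.09] twist 0.0
```

View pics/w8.png

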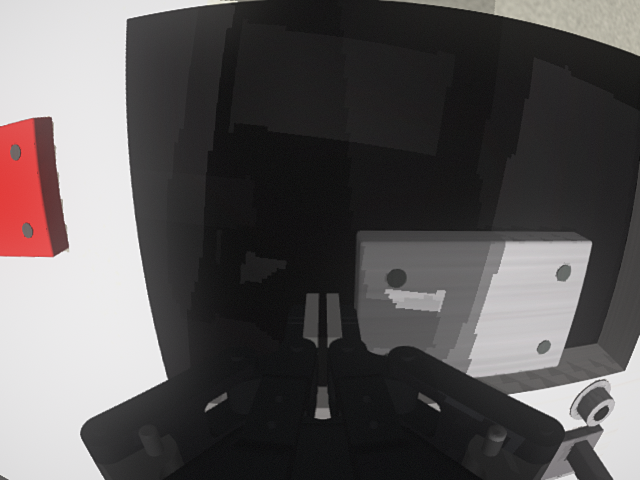

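View pics/s8.png

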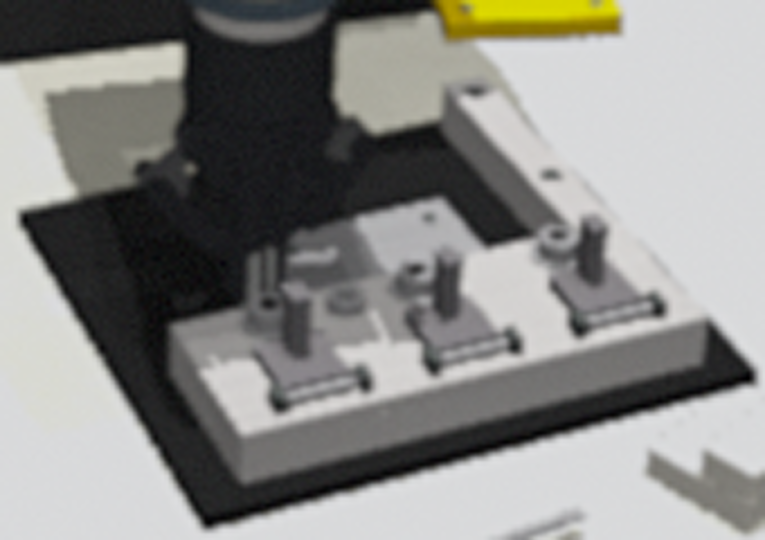

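```bash
cat > pl.py <<'E'
from h import *
def jl(jig,P):
    d=P[:,:2]-np.array(jig)[:2]; a=jig[2]; return np.c_[np.cos(a)*d[:,0]+np.sin(a)*d[:,1],-np.sin(a)*d[:,0]+np.cos(a)*d[:,1]]
E
python3 - <<'E'
from pl import *
from station import env
c=env.read_camera("wrist"); j=np.load("jig.npy")
print(jl(j,unproj(c,[(358,233),(592,241)],.026,True)))
E
```

```text
[[-0.04199658 -0.05348518]
 [-0.03860068  0.05571182]]
```

Request:
jog_arm --plan "0.7 -0.1 0 0;1.4 -0.1 0 0;2.1 -0.1 0 0;2.8 -0.1 0 0;3.4 -0.1 0 0;3.8 -0.1 0 0;4.0 -0.1 0 0;4.0 -0.1 0 0"

```text
t: 8.57
eef_pos: [0.5657, 0.0275, 0.0286]
tcp_rot: [-0.0, 0.659, 0.752, 0.0]
ft_force: [0.9, -0.3, 1.6]
width: 0.0002
```

```bash
python3 - <<'E'
from h import *
from station import env
plan(env,np.load("jig.npy"),-.005,-.022,.028,np.pi/2)
c=env.read_camera("wrist"); cv2.imwrite("pics/w9.png",c["img"][:,:,::-1])
c=env.read_camera("top"); cv2.imwrite("pics/t9.png",cv2.resize(c["img"][145:305,215:385,::-1],None,fx=3.7,fy=3.7,interpolation=cv2.INTER_CUBIC))
E
```

```text
t 8.57 pos [0.5657 0.0275 0.0286] tilt z [-0.  0. -1.] a 1.702 w 0.0002 f [ 0.9 -0.3  1.6]
TCP in jig -0.0048 -0.0263 rel 1.57
cmd cm [ 0.43 -0.02  0.06] twist -0.001
```

View pics/w9.png

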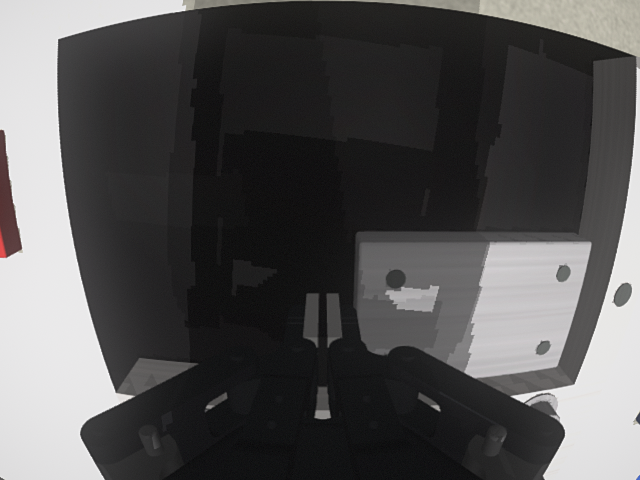

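View pics/t9.png

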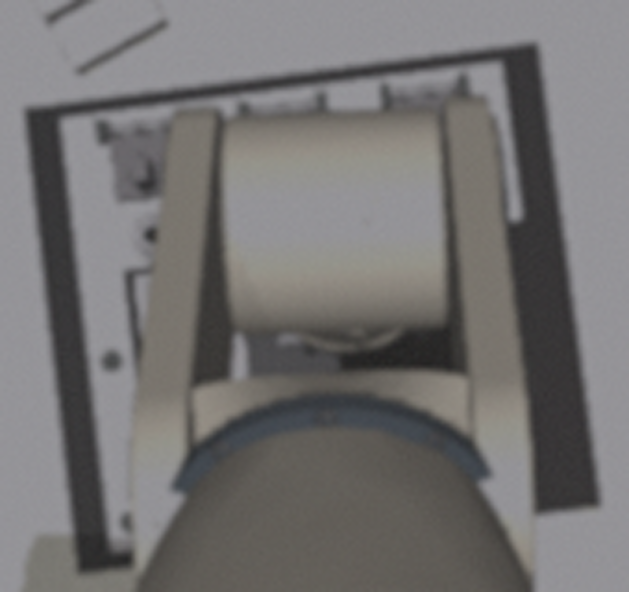

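Request:
jog_arm --plan "0.2 0 0 0;0.4 0 0 0;0.5 0 0 0;0.6 0 0 0;0.7 0 0 0;0.7 0 0 0"

```text
t: 9.43
eef_pos: [0.565, 0.0318, 0.0286]
tcp_rot: [0.001, 0.659, 0.752, -0.001]
ft_force: [2.1, -19.6, -0.5]
width: 0.0001
```

```bash
python3 - <<'E'
from pl import *
from station import env
plan(env,np.load("jig.npy"),-.005,-.022,.028,np.pi/2)
c=env.read_camera("wrist"); cv2.imwrite("pics/w10.png",c["img"][:,:,::-1])
E
```

```text
t 9.43 pos [0.565  0.0318 0.0286] tilt z [ 0.    -0.003 -1.   ] a 1.703 w 0.0001 f [  2.1 -19.6  -0.5]
TCP in jig -0.0049 -0.022 rel 1.571
cmd cm [ 0.   -0.01  0.06] twist 0.001
```

View pics/w10.png

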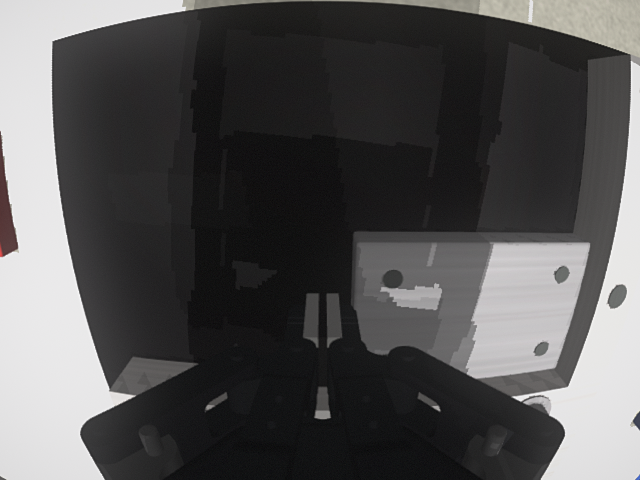

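Request:
jog_arm --plan "-0.6 0 0 0;-1.5 0 -2 0;-1.5 -3 -5 0;1 -7 -5 0;5.4 -7.5 -5 0;5.4 -7.5 -5 0;5.4 -7.5 -2 0;5.4 -7.5 0 0" --hand -0.1

```text
t: 10.48
eef_pos: [0.4837, 0.0779, 0.028]
tcp_rot: [0.0, 0.659, 0.752, 0.0]
ft_force: [-0.3, -0.8, -0.0]
width: 0.0383
```

```bash
python3 - <<'E'
from pl import *
from station import env
plan(env,np.load("jig.npy"),-.051,.035,.028,np.pi/2)
c=env.read_camera("wrist"); cv2.imwrite("pics/w11.png",c["img"][:,:,::-1])
E
```

```text
t 10.47 pos [0.4837 0.0779 0.028 ] tilt z [ 0.  0. -1.] a 1.702 w 0.0383 f [-0.3 -0.8 -0. ]
TCP in jig -0.0795 0.0343 rel 1.57
cmd cm [ 0.07  2.85 -0.  ] twist -0.0
```

View pics/w11.png

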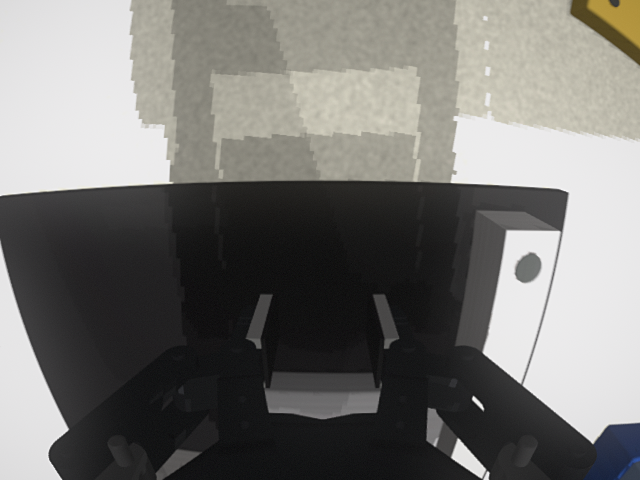

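Now I'll squeeze towards the long fence.

Request:
jog_arm --plan "0 1 0 0;0 2 0 0;0 2.5 0 0;0 2.8 0 0;0 3 0 0;0 3.2 0 0;0 3.3 0 0;0 3.3 0 0"

```text
t: 11.52
eef_pos: [0.5126, 0.0819, 0.0281]
tcp_rot: [-0.002, 0.659, 0.752, -0.003]
ft_force: [-11.1, -0.5, 6.4]
width: 0.0386
```

Request:
jog_arm --plan "0 -1 0 0;0 -1.5 -3 0;0 -1.5 -7 0;1 2 -10 0;3 6 -10 0;4.5 9 -10 0;4.5 9 -10 0;4.5 9 -10 0" --hand -1

```text
t: 12.52
eef_pos: [0.5985, 0.1384, 0.1283]
tcp_rot: [-0.0, 0.659, 0.752, -0.0]
ft_force: [0.1, -0.0, 0.9]
width: -0.0002
```

```bash
python3 - <<'E'
from pl import *
from station import env
plan(env,np.load("jig.npy"),.046,.08,.08,np.pi/2)
c=env.read_camera("wrist"); cv2.imwrite("pics/w12.png",c["img"][:,:,::-1])
import pickle; pickle.dump(c,open("w12.pkl","wb"))
cv2.imwrite("pics/w12a.png",cv2.resize(c["img"][150:390,120:440,::-1],None,fx=2.5,fy=2.5,interpolation=cv2.INTER_CUBIC))
E
```

```text
t 12.53 pos [0.5985 0.1384 0.1283] tilt z [-0.001 -0.    -1.   ] a 1.702 w -0.0002 f [ 0.1 -0.   0.9]
TCP in jig 0.0423 0.0793 rel 1.57
cmd cm [0.07 0.37 4.83] twist -0.001
```

View pics/w12.png

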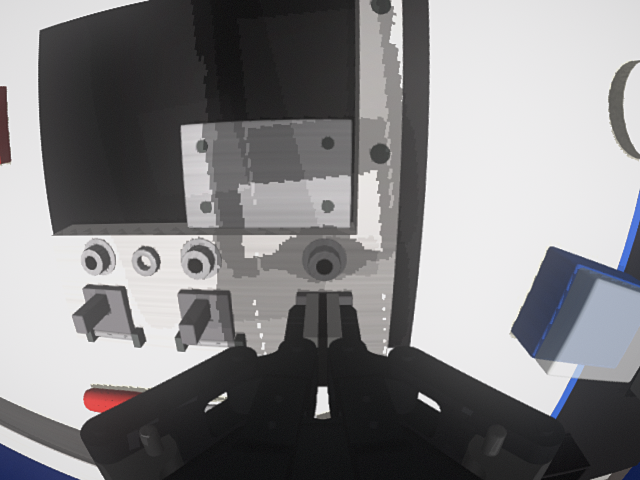

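View pics/w12a.png

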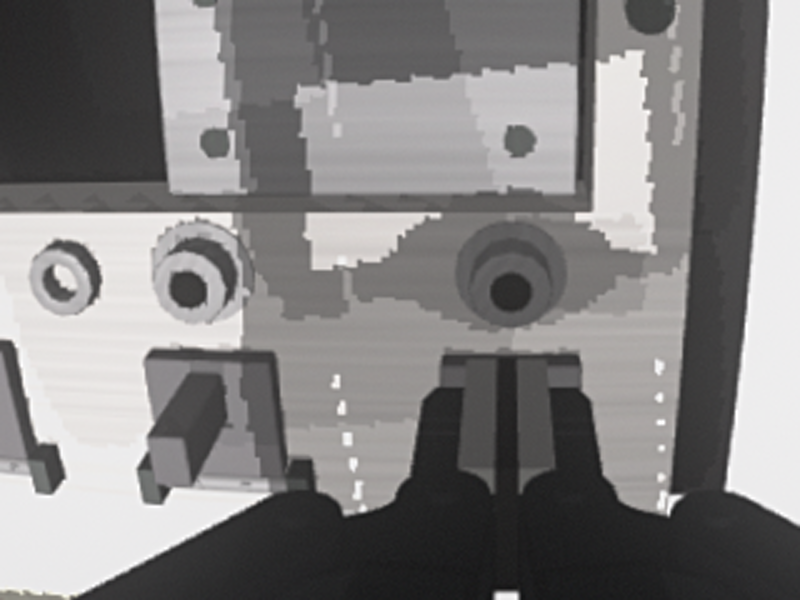

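```bash
python3 - <<'E'
import pickle
from h import *
c=pickle.load(open("w12.pkl","rb"))
cv2.imwrite("pics/w12b.png",cv2.resize(c["img"][215:355,60:370,::-1],None,fx=2.58,fy=2.58,interpolation=cv2.INTER_CUBIC))
E
```

```text
(no output)
```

View pics/w12b.png

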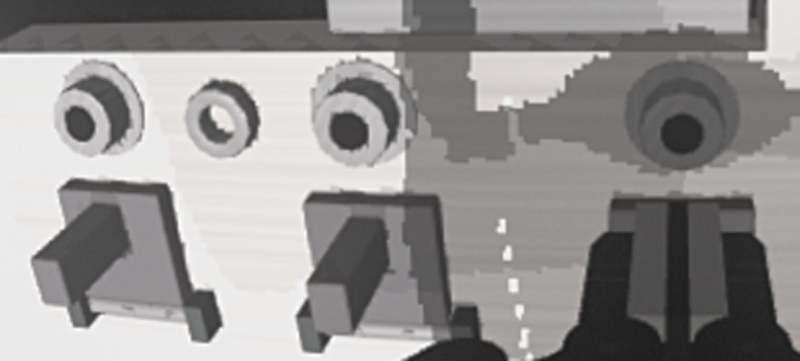

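```bash
python3 - <<'E'
from pl import *
import pickle
c=pickle.load(open("w12.pkl","rb"))
A=lambda p:(np.float64(p)+.5)/2.5-.5+np.array([120,150])
B=lambda p:(np.float64(p)+.5)/2.58-.5+np.array([60,215])
W=np.r_[B([(85,119),(352,128),(682,130),(331,307),(51,280)]),A([(592,210)])]
L=np.array([(46,-80,52),(46,0,52),(46,80,52),(78,0,82),(78,-80,82),(30,100,40)])/1000.
f=lambda p:(projw(c,jw(p,L))-W).ravel()
o=least_squares(f,[.56,.05,.13]);j=o.x;print(j.round(4),f(j).round(1).reshape(-1,2).tolist())
j0=np.load("jig.npy");print("with old",f(j0).round(1).reshape(-1,2).tolist())
WP=np.r_[A([(170,193),(577,194)]),[(181,126),(351,120)]]
LP=np.array([(35,-55,26),(35,55,26),(-35,-55,26),(-35,55,26)])/1000.
g=lambda p:(projw(c,jw(p,LP))-WP).ravel()
o=least_squares(g,[.56,.05,.13]);p=o.x;print("plate",p.round(4),g(p).round(1).reshape(-1,2).tolist())
print("plate in jig (want -5,45)",jl(j,p[None,:]),jl(j0,p[None,:]),p[2]-j[2])
E
```

```text
[0.5676 0.055  0.1293] [[-1.8, 0.6], [-0.6, -0.3], [1.2, 0.1], [-0.5, 0.3], [-0.7, 0.5], [1.4, -0.2]]
with old [[-2.4, -0.1], [-1.4, -1.4], [0.4, -1.3], [-1.3, -0.8], [-1.3, -0.2], [0.6, -1.7]]
plate [0.5583 0.0958 0.1308] [[-0.7, 2.0], [0.3, 1.1], [-1.6, -1.6], [1.6, -1.2]]
plate in jig (want -5,45) [[-0.00396901  0.041657  ]] [[-0.00315954  0.04225009]] 0.0015105723196166265
```

```bash
python3 - <<'E'
from pl import *
import pickle
c=pickle.load(open("w12.pkl","rb"))
A=lambda p:(np.float64(p)+.5)/2.5-.5+np.array([120,150])
j=[.5676,.055,.1293]
for q,z in (((577,194),.026),((170,193),.026),((592,210),.04),((577,30),.026),((592,30),.04),((583,30),.026)): print(q,z,jl(j,unproj(c,A([q]),z,True)))
im=c["img"][110:240,320:420,::-1]; cv2.imwrite("pics/z.png",cv2.convertScaleAbs(cv2.resize(im,None,fx=4.6,fy=4.6,interpolation=cv2.INTER_NEAREST),alpha=1.8,beta=20))
E
```

```text
(577, 194) 0.026 [[0.03018823 0.09643881]]
(170, 193) 0.026 [[ 0.02971448 -0.01267022]]
(592, 210) 0.04 [[0.03016039 0.09910632]]
(577, 30) 0.026 [[-0.01228629  0.09562229]]
(592, 30) 0.04 [[-0.01384443  0.09806944]]
(583, 30) 0.026 [[-0.01230487  0.09711693]]
```

View pics/z.png

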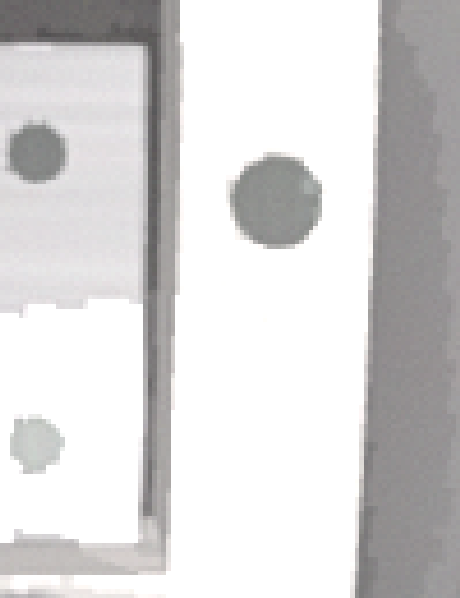

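The close view shows the plate flush with the long fence but about 2.5 mm short of the short fence. It was probably dragged when the fingers closed during the retreat. I'll repeat the y push.

Request:
jog_arm --plan "-3 -4.7 0 0;-8 -4.7 0 0;-12.4 -4.7 0 0;-12.4 -4.7 0 0;-12.4 -4.7 5 0;-12.4 -4.7 9 0;-12.4 -4.7 9.9 0;-12.4 -4.7 9.9 0"

```text
t: 13.58
eef_pos: [0.5688, 0.01, 0.0299]
tcp_rot: [-0.0, 0.659, 0.752, -0.0]
ft_force: [-0.1, 0.1, 1.0]
width: -0.0004
```

```bash
python3 - <<'E'
from pl import *
from station import env
np.save("jig.npy",[.5675,.0547,.1305])
plan(env,np.load("jig.npy"),-.005,-.022,.0285,np.pi/2)
E
```

```text
t 13.57 pos [0.5688 0.01   0.0299] tilt z [-0.001  0.    -1.   ] a 1.702 w -0.0004 f [-0.1  0.1  1. ]
TCP in jig -0.0045 -0.0444 rel 1.572
cmd cm [ 2.24 -0.04  0.14] twist 0.001
```

Request:
jog_arm --plan "0.8 0 0.1 0;1.4 0 0.1 0;1.8 0 0.1 0;2.1 0 0.1 0;2.3 0 0.1 0;2.5 0 0.1 0;2.6 0 0.1 0;2.6 0 0.1 0"

```text
t: 14.58
eef_pos: [0.5666, 0.0325, 0.0292]
tcp_rot: [0.002, 0.659, 0.752, -0.001]
ft_force: [1.6, -22.1, 5.5]
width: 0.0001
```

```bash
python3 - <<'E'
from pl import *
from station import env
plan(env,np.load("jig.npy"),-.005,-.022,.0285,np.pi/2)
c=env.read_camera("wrist"); cv2.imwrite("pics/w13.png",cv2.convertScaleAbs(cv2.resize(c["img"][220:400,340:640,::-1],None,fx=2.6,fy=2.6,interpolation=cv2.INTER_NEAREST),alpha=1.5,beta=20))
E
```

```text
t 14.57 pos [0.5666 0.0325 0.0292] tilt z [ 0.002 -0.004 -1.   ] a 1.703 w 0.0001 f [  1.6 -22.1   5.5]
TCP in jig -0.0038 -0.0219 rel 1.573
cmd cm [-0.01 -0.12  0.07] twist 0.002
```

View pics/w13.png

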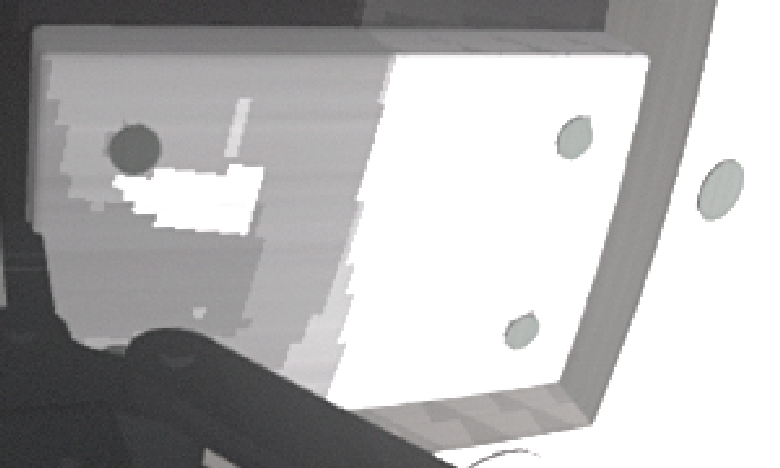

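Request:
jog_arm --plan "-0.4 0 0 0;-1 0 0 0;-2.2 0 0 0;-2.2 0 -5 0;-1 2 -9 0;1.8 5 -9 0;1.8 5 -9 0;1.8 5 -9 0"

```text
t: 15.62
eef_pos: [0.6119, 0.0594, 0.1179]
tcp_rot: [-0.001, 0.659, 0.752, -0.001]
ft_force: [0.4, -0.4, -1.8]
width: 0.0001
```

```bash
python3 - <<'E'
from pl import *
from station import env
import pickle
plan(env,np.load("jig.npy"),.046,.0,.07,np.pi/2)
c=env.read_camera("wrist"); pickle.dump(c,open("w14.pkl","wb"))
cv2.imwrite("pics/w14.png",cv2.convertScaleAbs(cv2.resize(c["img"][100:320,230:530,::-1],None,fx=2.6,fy=2.6,interpolation=cv2.INTER_NEAREST),alpha=1.4,beta=20))
cv2.imwrite("pics/w14f.png",c["img"][:,:,::-1])
E
```

```text
t 15.62 pos [0.6119 0.0594 0.1179] tilt z [-0.002 -0.    -1.   ] a 1.702 w 0.0001 f [ 0.4 -0.4 -1.8]
TCP in jig 0.0446 -0.0012 rel 1.572
cmd cm [0.12 0.14 4.79] twist 0.001
```

View pics/w14.png

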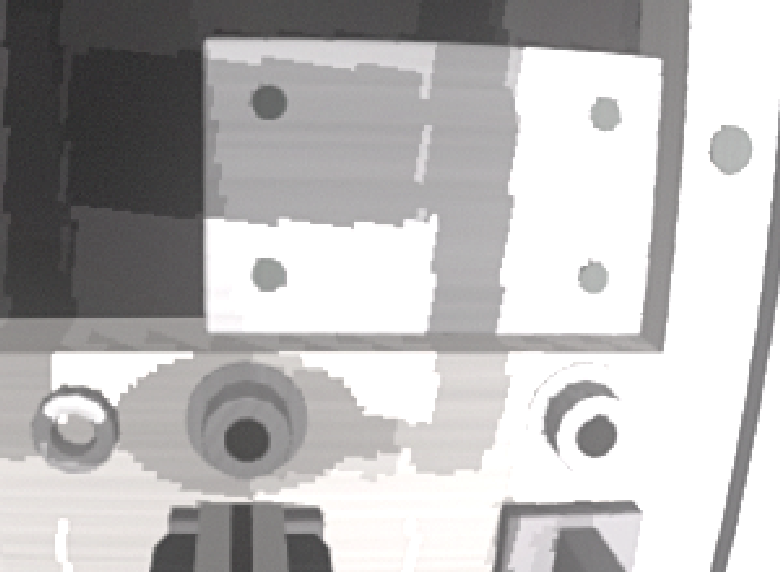

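View pics/w14f.png

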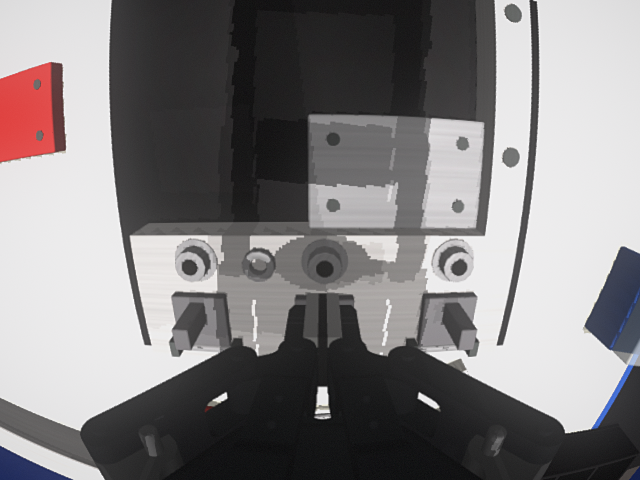

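```bash
python3 - <<'E'
from pl import *
import pickle
from station import env
c=pickle.load(open("w14.pkl","rb"))
A=lambda p:(np.float64(p)+.5)/2.6-.5+np.array([230,100])
W=np.r_[[(190,265.5)],A([(247,436),(598,434)])]
j0=np.load("jig.npy")
print(jl(j0,unproj(c,W,.052,True)))
print("plate",jl(j0,unproj(c,A([(206,331),(641,333),(205,38),(660,58)]),.026,True)))
print("fence",jl(j0,unproj(c,A([(662,350)]),.04,True)))
E
```

```text
[[ 0.04593563 -0.07963378]
 [ 0.04633538 -0.00032702]
 [ 0.04664265  0.07968039]]
plate [[ 0.03017231 -0.00993566]
 [ 0.03017873  0.09909512]
 [-0.03832631 -0.00971575]
 [-0.03837994  0.0982518 ]]
fence [[0.03028381 0.09888219]]
```

Request:
jog_arm --plan "0.1 0.15 2.5 0;0.1 0.15 4.4 0;0.1 0.15 4.9 0;0.1 0.15 5.2 0;0.1 0.15 5.4 0;0.1 0.15 5.5 0;0.1 0.15 5.5 0"

```text
t: 16.55
eef_pos: [0.6143, 0.0608, 0.0659]
tcp_rot: [0.0, 0.659, 0.752, 0.0]
ft_force: [-6.9, -2.1, 17.8]
width: 0.0002
```

Request:
jog_arm --plan "0 0 -2.5 0;4 0 -2.5 0;8 0 -2.5 0;8 0 -2.5 0;8 0 -0.8 0;8 0 -0.3 0;8 0 0 0;8 0 0 0"

```text
t: 17.55
eef_pos: [0.6037, 0.1397, 0.0633]
tcp_rot: [-0.0, 0.66, 0.752, -0.0]
ft_force: [0.1, 0.1, 0.5]
width: 0.0
```

Request:
jog_arm --plan "0 0 0.3 0;0 0 0.5 0;0 0 0.7 0;0 0 0.8 0;0 0 0.8 0"

```text
t: 18.18
eef_pos: [0.6043, 0.1403, 0.0579]
tcp_rot: [0.0, 0.659, 0.752, 0.0]
ft_force: [-6.6, -3.0, 23.4]
width: -0.0004
```

```bash
python3 - <<'E'
from pl import *
from station import env
plan(env,np.load("jig.npy"),.046,.08,.07,np.pi/2)
E
```

```text
t 18.18 pos [0.6043 0.1403 0.0579] tilt z [ 0.001 -0.    -1.   ] a 1.702 w -0.0004 f [-6.6 -3.  23.4]
TCP in jig 0.0476 0.0801 rel 1.572
cmd cm [-0.01 -0.16 -1.21] twist 0.001
```

Bolt 2 is tight: it stopped at 17.8 N with no travel. Bolt 3 is loose: it sank 8 mm. Next is cap 3.

Request:
jog_arm --plan "0 0 -3 0;0 0 -8 0;0 2 -8 0;0 3.2 -8 0;0 3.2 -8 0;0 3.2 -8 0" --hand -0.2

```text
t: 18.92
eef_pos: [0.6344, 0.1443, 0.1345]
tcp_rot: [-0.001, 0.659, 0.752, -0.001]
ft_force: [0.8, 0.2, -0.2]
width: 0.0343
```

```bash
python3 - <<'E'
from pl import *
from station import env
plan(env,np.load("jig.npy"),.078,.08,.068,np.pi/2)
c=env.read_camera("wrist"); cv2.imwrite("pics/w15.png",c["img"][:,:,::-1])
s=env.read_camera("scene"); cv2.imwrite("pics/s15.png",cv2.resize(s["img"][195:315,255:425,::-1],None,fx=4.5,fy=4.5,interpolation=cv2.INTER_CUBIC))
E
```

```text
t 18.93 pos [0.6344 0.1443 0.1345] tilt z [-0.002 -0.    -1.   ] a 1.702 w 0.0343 f [ 0.8  0.2 -0.2]
TCP in jig 0.078 0.0802 rel 1.571
cmd cm [-0.01  0.02  6.65] twist 0.001
```

View pics/w15.png

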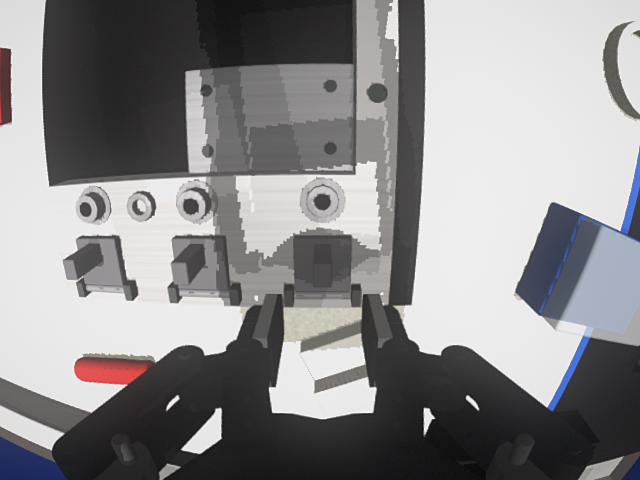

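View pics/s15.png

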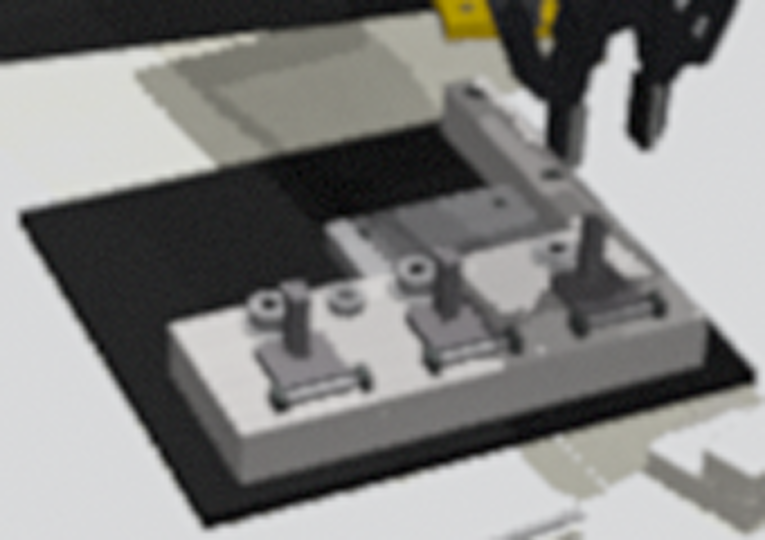

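Request:
jog_arm --plan "0 0 3 0;0 0 5.5 0;0 0 6.4 0;0 0 6.6 0;0 0 6.6 0;0 0 6.6 0"

```text
t: 19.77
eef_pos: [0.6361, 0.1446, 0.0706]
tcp_rot: [0.0, 0.659, 0.752, 0.001]
ft_force: [0.4, -0.2, -0.4]
width: 0.0343
```

Request:
jog_arm --plan "0 0 0 0;0 0 0 0;0 0 0 0;0 0 0 0" --hand -1 --grip_force 35

```text
t: 20.27
eef_pos: [0.6358, 0.1445, 0.0702]
tcp_rot: [0.0, 0.659, 0.752, 0.0]
ft_force: [-2.0, -0.7, 6.2]
width: 0.009
```

```bash
python3 - <<'E'
from pl import *
from station import env
plan(env,np.load("jig.npy"),.078,.08,.068,np.pi/2)
c=env.read_camera("wrist"); cv2.imwrite("pics/w16.png",c["img"][:,:,::-1])
s=env.read_camera("scene"); cv2.imwrite("pics/s16.png",cv2.resize(s["img"][195:315,255:425,::-1],None,fx=4.5,fy=4.5,interpolation=cv2.INTER_CUBIC))
E
```

```text
t 20.27 pos [0.6358 0.1445 0.0702] tilt z [ 0.001 -0.    -1.   ] a 1.702 w 0.009 f [-2.  -0.7  6.2]
TCP in jig 0.0794 0.0801 rel 1.572
cmd cm [-0.01 -0.14  0.22] twist 0.001
```

View pics/s16.png

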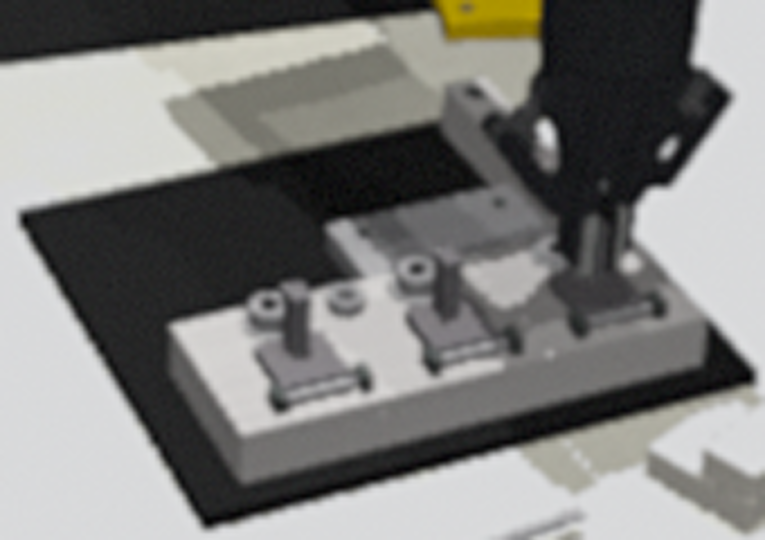

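Request:
jog_arm --plan "0 0.32 -0.28 0;0 0.67 -0.52 0;0 1.05 -0.73 0;0 1.44 -0.9 0;0 1.44 -0.9 0"

```text
t: 21.0
eef_pos: [0.6477, 0.146, 0.0775]
tcp_rot: [-0.002, 0.659, 0.752, -0.002]
ft_force: [-6.2, -0.4, -0.5]
width: 0.0091
```

```bash
python3 - <<'E'
from pl import *
from station import env
plan(env,np.load("jig.npy"),.078,.08,.068,np.pi/2)
s=env.read_camera("scene"); cv2.imwrite("pics/s17.png",cv2.resize(s["img"][195:315,255:425,::-1],None,fx=4.5,fy=4.5,interpolation=cv2.INTER_CUBIC))
E
```

```text
t 21.0 pos [0.6477 0.146  0.0775] tilt z [-0.005 -0.001 -1.   ] a 1.702 w 0.0091 f [-6.2 -0.4 -0.5]
TCP in jig 0.0914 0.0801 rel 1.571
cmd cm [-0.01 -1.33  0.96] twist 0.001
```

View pics/s17.png

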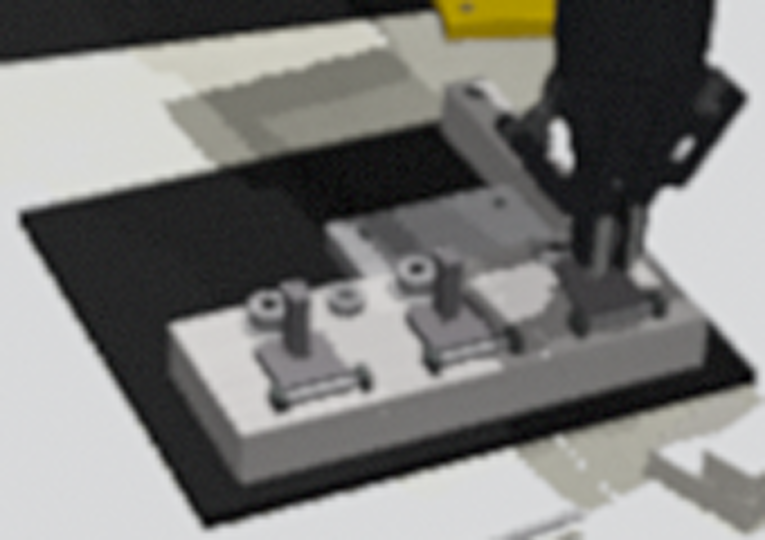

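Request:
jog_arm --plan "0 0.41 -0.13 0;0 0.82 -0.22 0;0 1.25 -0.27 0;0 1.68 -0.27 0;0 2.1 -0.23 0;0 2.5 -0.15 0;0 2.5 -0.15 0;0 2.5 -0.15 0"

```text
t: 22.05
eef_pos: [0.6739, 0.1495, 0.0799]
tcp_rot: [-0.0, 0.659, 0.752, -0.001]
ft_force: [-5.2, -1.2, 1.1]
width: 0.0092
```

```bash
python3 - <<'E'
from pl import *
from station import env
plan(env,np.load("jig.npy"),.078,.08,.068,np.pi/2)
c=env.read_camera("wrist"); cv2.imwrite("pics/w18.png",c["img"][:,:,::-1])
s=env.read_camera("scene"); cv2.imwrite("pics/s18.png",cv2.resize(s["img"][195:315,255:425,::-1],None,fx=4.5,fy=4.5,interpolation=cv2.INTER_CUBIC))
E
```

```text
t 22.05 pos [0.6739 0.1495 0.0799] tilt z [-0.001 -0.    -1.   ] a 1.702 w 0.0092 f [-5.2 -1.2  1.1]
TCP in jig 0.1178 0.0801 rel 1.572
cmd cm [-0.01 -3.98  1.2 ] twist 0.001
```

View pics/s18.png

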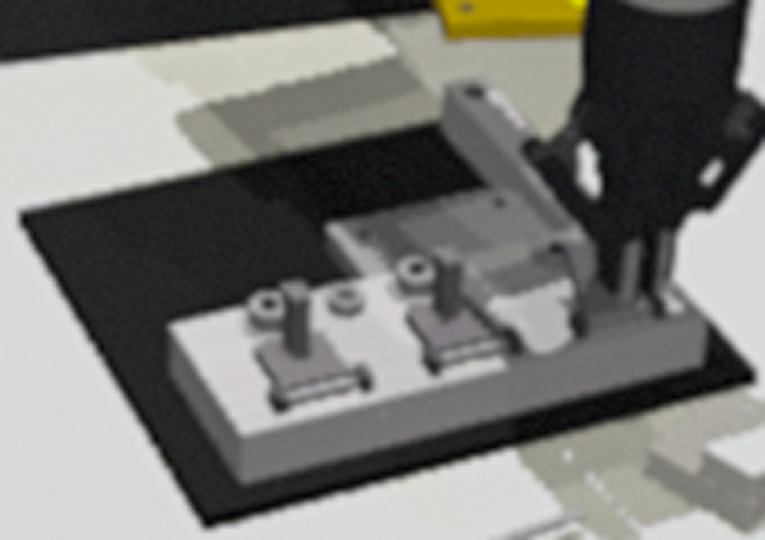

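View pics/w18.png

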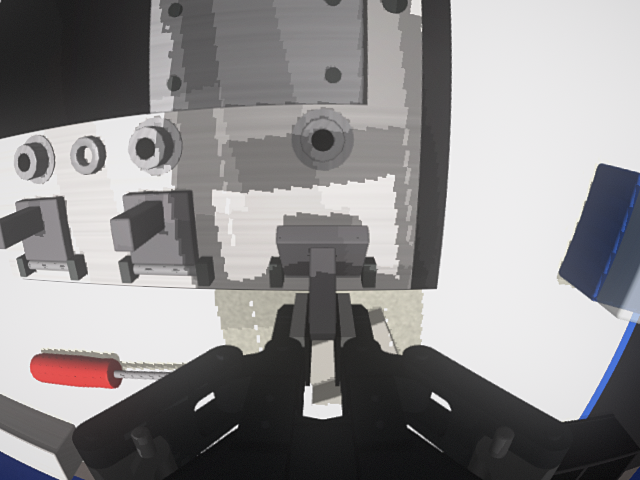

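```bash
python3 - <<'E'
from pl import *
from station import env
c=env.read_camera("wrist"); j=np.load("jig.npy")
cv2.imwrite("pics/w18a.png",cv2.convertScaleAbs(cv2.resize(c["img"][210:350,250:400,::-1],None,fx=4,fy=4,interpolation=cv2.INTER_CUBIC),alpha=1.8,beta=15))
for th in (.6,.7,.8,.9,1.0,1.1):
    P=[]
    for (x,y,z) in ((-40,-18,-4),(-40,18,-4),(-40,-18,4),(-40,18,4),(-37,-5,38),(-37,5,38),(-23,5,38)):
        P.append((108+x*np.cos(th)+z*np.sin(th),80+y,44-x*np.sin(th)+z*np.cos(th)))
    print(th,((projw(c,jw(j,np.array(P)/1000))-[250,210])*4).round(0).tolist())
E
```

```text
0.6 [[114.0, -15.0], [473.0, -15.0], [108.0, 45.0], [479.0, 45.0], [235.0, 375.0], [353.0, 375.0], [348.0, 444.0]]
0.7 [[111.0, 13.0], [476.0, 13.0], [105.0, 81.0], [482.0, 81.0], [236.0, 432.0], [352.0, 432.0], [347.0, 481.0]]
0.8 [[108.0, 46.0], [480.0, 46.0], [103.0, 120.0], [484.0, 120.0], [237.0, 484.0], [351.0, 484.0], [346.0, 514.0]]
0.9 [[105.0, 81.0], [482.0, 81.0], [102.0, 161.0], [486.0, 161.0], [238.0, 531.0], [350.0, 531.0], [344.0, 542.0]]
1.0 [[103.0, 120.0], [484.0, 120.0], [101.0, 203.0], [487.0, 203.0], [239.0, 572.0], [349.0, 572.0], [343.0, 565.0]]
1.1 [[102.0, 161.0], [486.0, 161.0], [100.0, 246.0], [487.0, 246.0], [241.0, 606.0], [347.0, 606.0], [342.0, 583.0]]
```

View pics/w18a.png

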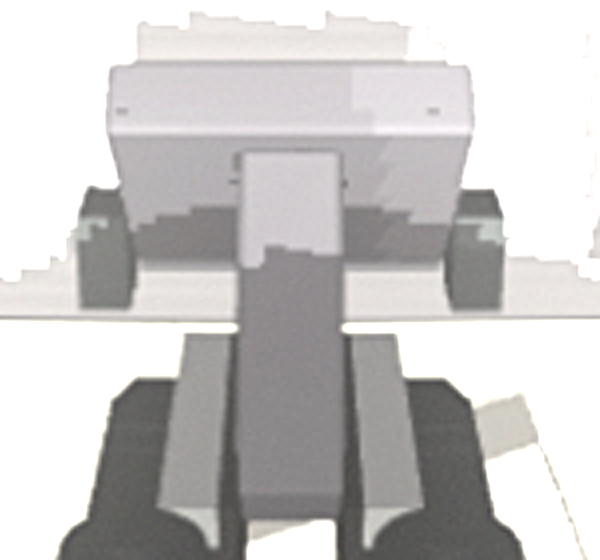

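Flap edge rows 62/135 and the tab top put the opening at about 0.83 rad. I'll open it a little further for margin.

Request:
jog_arm --plan "0 0.2 0.05 0;0 0.4 0.1 0;0 0.5 0.13 0;0 0.5 0.13 0;0 0.5 0.13 0;0 0.5 0.13 0;0 0.5 0.13 0;0 0.5 0.13 0"

```text
t: 23.2
eef_pos: [0.6793, 0.1502, 0.0788]
tcp_rot: [-0.0, 0.659, 0.752, -0.0]
ft_force: [-3.9, -2.2, 2.1]
width: 0.0094
```

```bash
python3 - <<'E'
from pl import *
from station import env
j=np.load("jig.npy"); plan(env,j,.078,.08,.068,np.pi/2)
c=env.read_camera("wrist"); cv2.imwrite("pics/w19.png",c["img"][:,:,::-1])
cv2.imwrite("pics/w19a.png",cv2.convertScaleAbs(cv2.resize(c["img"][210:350,250:400,::-1],None,fx=4,fy=4,interpolation=cv2.INTER_CUBIC),alpha=1.8,beta=15))
t=env.read_camera("top"); cv2.imwrite("pics/t19.png",cv2.resize(t["img"][145:305,215:385,::-1],None,fx=3.7,fy=3.7,interpolation=cv2.INTER_CUBIC))
for th in (.7,.8,.9,1.0,1.1):
    P=[]
    for (x,y,z) in ((-40,-18,-4),(-40,-18,4),(-37,-5,38)):
        P.append((108+x*np.cos(th)+z*np.sin(th),80+y,44-x*np.sin(th)+z*np.cos(th)))
    print(th,((projw(c,jw(j,np.array(P)/1000))-[250,210])*4).round(0).tolist())
E
```

```text
t 23.2 pos [0.6793 0.1502 0.0788] tilt z [-0. -0. -1.] a 1.702 w 0.0094 f [-3.9 -2.2  2.1]
TCP in jig 0.1232 0.0801 rel 1.572
cmd cm [-0.01 -4.52  1.08] twist 0.001
0.7 [[108.0, -38.0], [102.0, 30.0], [235.0, 383.0]]
0.8 [[104.0, -6.0], [99.0, 68.0], [235.0, 438.0]]
0.9 [[102.0, 30.0], [98.0, 110.0], [237.0, 488.0]]
1.0 [[99.0, 69.0], [97.0, 153.0], [238.0, 531.0]]
1.1 [[98.0, 110.0], [96.0, 197.0], [239.0, 567.0]]
```

View pics/w19a.png

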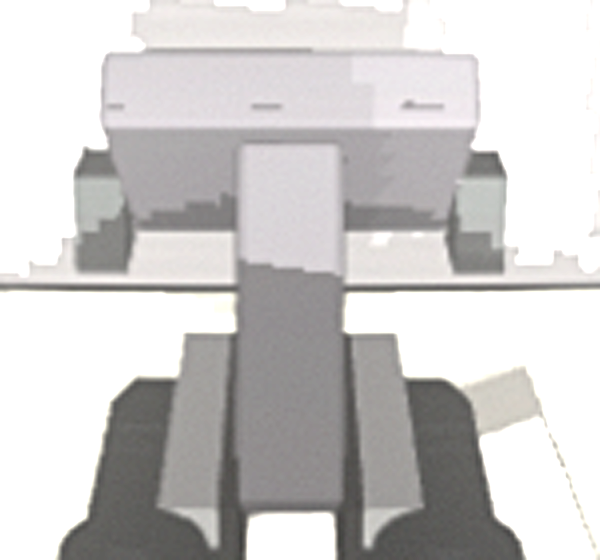

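View pics/w19.png

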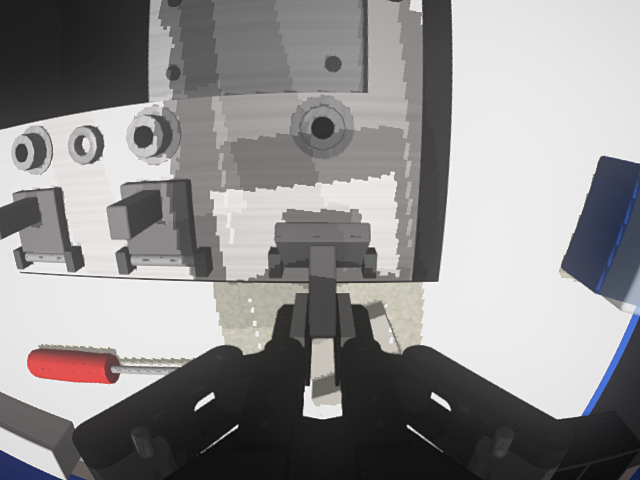

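View pics/t19.png

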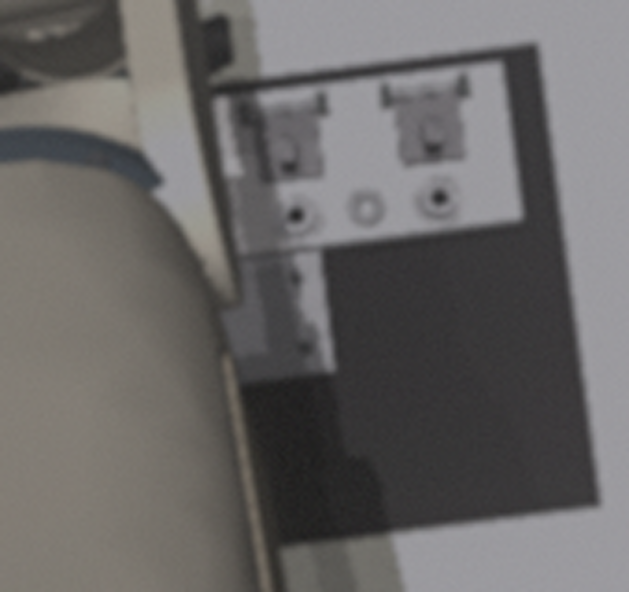

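Flap edge rows 54/128 give about 0.95 rad. Caps 1 and 2 are shut, the plate is in its corner, and the arm is still, so I'm handing in.

```bash
python3 - <<'E'
from station import env
o=env.observe(); print(o["t"],o["width"],o["ft_force"],abs(o["qd"]).max())
print(env.sign_off())
E
```

```text
23.3 0.008675763751456527 [-4.16255152 -3.01177727  1.48316637] 0.001976752963920062
the job is handed in; nothing more can be done
None
```

The jig is squared up, bolt 3 is the loose one, and cap 3 was open about 0.95 rad (54°) in the gripper when I handed in at 23.3 s. Sign-off gave no verdict, so the numbers below are my own readings.

- **Plate:** The first push left it about 2.5 mm off the short fence. I think the closing fingers dragged it as I backed away, so I pushed it home again. The close view then showed both sides flush, with edges within 1 mm of both fence faces and square to about 0.01 rad. That was the last measurement. Later pictures show only part of the plate, still in place.
- **Bolts:** Bolt 2 held at 18 N without giving, so it is tight. Bolt 3 sank about 8 mm and stayed down. I didn't tap bolt 1, since bolt 3 was already found loose.
- **Cap 3:** The tab shifted a little in the pads on the way up, so the first lift gave about 0.83 rad, less than the 0.97 the arm's travel suggested. I opened it a bit further and measured about 0.95 rad in the wrist picture. The grip read 9 mm on the 10 mm tab, the tool felt about 5 N, and the arm was still.
- **Everything else:** Caps 1 and 2 stayed shut, and I saw nothing lying around that had moved. I checked this by eye only, and some of those things were out of view in the last pictures.

The scene and top cameras disagreed by about 7 mm on where the jig was. The wrist camera agreed with the top one, so I used that, and the tap and fence contacts confirmed it.

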